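# Load a light fixture gear tray with LED drivers and scan it

### The arm

A 6-joint arm with a two-finger parallel gripper is mounted at the origin on the work surface. World frame = base frame: x ahead of the robot, y to its left, z up, the work surface at z = 0. Lengths are in mm, angles in rad, forces in N, time in s.
With the tool pointing down it reaches from about 350 to 725 mm from the base axis. Payload 4.3 kg.
Tool frame: the origin (TCP) lies between the finger pads; the fingertips stand 17 mm ahead of it and the grasp point (between the pads) lies 2 mm behind it; z points along the fingers, y is the line along which they close (so a half turn about z gives the same grasp; the last joint's range is limited). The gripper opens to 85 mm and grips with 20 to 120 N. Pads are 22 mm wide; open, the fingers measure 114 mm over their backs; the gripper's body (76 mm by 85 mm) begins 54 mm behind the grasp point. The pads swing forward as they close: fully open they stand 13 mm farther back than shut.
Start: joints at [1.136, 0.377, 0.081, 1.274, 0, 1.46], TCP at [183.501, 544.97, 248.329] pointing down, gripper open.
Joint ranges: [-2.72, 2.72], [-0.84, 1.66], [-1.02, 1.22], [-1.77, 2.12], [-1.37, 1.28], [-3.14, 3.14]. Speed limits (rad/s): [2.57, 2.57, 3.14, 3.14, 3.14, 3.14].

### API

Orientations are given as a 3x3 rotation matrix whose columns are the frame's x, y, z axes.
In Python, from bench import manip, capture, camera_params gives the robot as it stands.
- The arm moves only by the tool drive_tool, never from a script. Its argument "motion" is a list of rows, each an object with "dp": the shift along the tool's x, y, z scaled (see below), a list of three; "rot": the turn, a rotation vector about the tool's x, y, z scaled (see below), a list of three; "gripper": the opening, from -1 (shut) to 1 (fully open). A call has exactly 5 rows; each row is the pose to reach, as a shift and turn from the pose commanded when the call began, along the tool's axes at that moment, turning the shorter way round; what a row does not reach only later rows make up. The controller multiplies each number of a shift by 0.4 m and each number of a turn by 360 degrees. A row lasts 1/10 s, in which the tool goes at most 50 mm and 8.59 degrees, less where a joint would pass 70% of its speed; a pose out of reach is approached as far as the arm can. A call with a number of a shift or a turn outside -1 to 1 is refused whole. A call with a gripper value outside its range is refused whole. The fingers move at their own pace and stop on an object; "newtons" is the grip in N (left out, the last holds). Time passes only in rows, so rows that repeat a pose let the fingers close, or fill a call up. It gives the time, the measured TCP pose, the force, the opening and the grip force at its end, in the units of the state.
- manip.read_state(): the state, without advancing time (a new reading comes with each control period).
- capture(name): name is "scene" or "top"; returns the picture (384x512x3 uint8, red, green, blue); there is no depth.
- camera_params(name): a dict with "camera_matrix" (3x3 intrinsics, pixels), "k1" (the pictures are not rectified: a ray, as slopes to the right and down, at radius r is drawn at 1 + k1 r^2 times it, then the intrinsics apply), "world_to_cam" (4x4, takes a point from world to camera coordinates). Camera axes: x right, y up, looking along -z (the intrinsics and any distortion apply to the point x, -y, -z); pixel columns grow to the right and rows downward; lengths in mm; the calibration is good to about 2 mm. A picture is of the moment at which its call begins. camera_params takes no time and is no camera call.
- manip.close_job(): hands the job in; it is judged then, once.
The state is a dict: "clock": time; "q": joint angles; "joint_vel": joint speeds; "tau": joint torques, N m; "tool_pos": TCP position; "tool_rot": TCP orientation; "wrist_force": force on the tool from outside, world axes, zero at the start; "torque": the same for the moment, N m; "finger_gap": finger opening in mm; "grip_force": force on a finger pad.
Only numpy, scipy, OpenCV 4.12 (cv2) and the standard library are available. Lean on these libraries where they do the work, as an engineer would, in place of code of your own. Each camera call takes 0.05 s, during which the arm holds its last target. There are 200 camera calls.

### The job

Push the white gear tray up against the steel stops of the assembly jig so that it is flush with both the far stops and the left-hand stops (seen from the robot); then seat every LED driver on the bench onto a peg pair of its own in the tray, fully home, black terminal strip towards the thicker peg (any peg pair will do). When all are seated, take the hand scanner from its holster, hold it steady upright over the barcode label in the tray, about 80 mm above it, for two seconds, then put it back upright in its holster; leave the tray flush against the stops and do not disturb the wire spool, screwdriver or spray can.

Things in the scene. Friction and masses are not known exactly. Their poses are not given: they have to be found in the camera images.
- jig: fixed jig: wooden board 260 x 320 x 8 mm on the bench. Origin: centre of underside, x away from the robot, y left, z up. Dark steel stop blocks, 22 mm tall, on it: two on the far side (inner faces x = +95 mm, 60 mm long, centred at y = -75 and +75 mm), two at the left end (inner faces y = +124 mm, over x = -85 to -25 and +70 to +94 mm)
- home (a point): on the jig board's upper face (8 mm above the bench), axes of the jig: where the tray's origin comes when the tray is flush against all stops
- tray: loose white sheet-steel gear tray, 190 mm (x) by 248 mm (y), plate 5 mm thick, lying on the jig board; 600 g. Origin: centre of its underside; x away from the robot, y left, z up. Rims 4 mm thick stand on the near (-x), far (+x) and right (-y) edges, top 25 mm above the origin; the left (+y) edge is open. Three peg pairs side by side along y, 78 mm apart
- bay0 (a point): bay 0 of the tray: point midway between its two pegs, on the upper face of the tray's plate (a seated driver's origin comes here). Its axes are the tray's: a 14 mm peg stands at x = +42 mm, a 10 mm peg at x = -42 mm. Pegs 16 mm tall, tapering over the upper 7 mm. At x = 28, y = -58, z = 5 mm in the tray frame.
- bay1 (a point): bay 1 of the tray: point midway between its two pegs, on the upper face of the tray's plate (a seated driver's origin comes here). Its axes are the tray's: a 14 mm peg stands at x = +42 mm, a 10 mm peg at x = -42 mm. Pegs 16 mm tall, tapering over the upper 7 mm. At x = 28, y = 20, z = 5 mm in the tray frame.
- bay2 (a point): bay 2 of the tray: point midway between its two pegs, on the upper face of the tray's plate (a seated driver's origin comes here). Its axes are the tray's: a 14 mm peg stands at x = +42 mm, a 10 mm peg at x = -42 mm. Pegs 16 mm tall, tapering over the upper 7 mm. At x = 28, y = 98, z = 5 mm in the tray frame.
- label (a point): centre of the barcode label (36 x 54 mm, facing up) on the tray's plate near its near rim, at x = -58, y = 0, z = 5 mm in the tray frame
- driver0: LED driver, bare aluminium, 250 g: base plate 110 x 38 x 6 mm, on its middle a box 62 x 38 mm, top 36 mm up; sides flat, 38 mm apart. Origin: centre of underside; x along its length, z up. Holes: 16.5 mm at x = +42 mm (end with the black terminal strip on the box top), 12.5 mm at x = -42 mm. All alike; starts flat on the bench at the robot's right, or absent (None)
- driver1: LED driver, bare aluminium, 250 g: base plate 110 x 38 x 6 mm, on its middle a box 62 x 38 mm, top 36 mm up; sides flat, 38 mm apart. Origin: centre of underside; x along its length, z up. Holes: 16.5 mm at x = +42 mm (end with the black terminal strip on the box top), 12.5 mm at x = -42 mm. All alike; starts flat on the bench at the robot's right, or absent (None)
- driver2: LED driver, bare aluminium, 250 g: base plate 110 x 38 x 6 mm, on its middle a box 62 x 38 mm, top 36 mm up; sides flat, 38 mm apart. Origin: centre of underside; x along its length, z up. Holes: 16.5 mm at x = +42 mm (end with the black terminal strip on the box top), 12.5 mm at x = -42 mm. All alike; starts flat on the bench at the robot's right, or absent (None)
- scanner: hand scanner standing nose down in its holster at the robot's left: grey square head 46 x 46 x 55 mm at the bottom with the scan window in its underside, above it a black handle 34 mm (x) by 26 mm (y), from 55 to 150 mm up. Origin: centre of its underside (the window); it looks along its -z; 220 g
- holster: fixed black holster: open square pocket, inside 54 x 54 mm, rim 45 mm above the bench, on a foot plate 110 x 100 x 4 mm. Origin: centre of its underside. Pocket floor 4 mm above the bench: the parked scanner's origin lies there, on the holster's axis; same yaw
- spool: bystander: wire spool 80 mm across, 56 mm tall, origin centre of underside
- screwdriver: bystander: screwdriver lying on the bench
- spraycan: bystander: spray can 60 mm across, 150 mm tall, origin centre of underside
Mind the look-alikes: they are no part of the job. Leave any orange look-alike of the driver1 alone. What is shaped like the driver0 but purple is not meant.

How it is judged:
By the outcome, as a careful person would: the job done as asked, in the order asked, and still so for the second after the job is handed in, with the robot touching nothing.
Of driver0, driver1, driver2 only 2 to 3 are there at a start; the rules pass over those that are not, and their reading is None.
At some moment in a run one of driver0, driver1, driver2 may be knocked a few centimetres aside while the robot is not near it.
It also fails if it takes over 210 s, if anything falls off the work surface, if the arm or the gripper's body presses on something with over 40 N, if the wrist force passes 120 N, or if a joint passes its speed limit or range.

## Working session

There is one attempt and no reset: what is moved stays moved. The work goes in short steps, Python scripts to look and compute and a tool call to move; the robot and the scene stay as the last step left them, time stands still between calls to the robot, and variables do not carry over. Pictures are saved under pics/ and viewed, at most 14 in all, crops included, and the job is handed in when it is done.

Besides the shell and the picture viewer there is one more tool, called after "Request:" as a command line: name --argument value ..., lists and objects as JSON in quotes. drive_tool: Moves the arm, as the interface text tells. Shifts and turns lie within -1 to 1; 1 stands for 0.4 m of shift or 360 degrees of turn. Its arguments: {"type":"object","properties":{"motion":{"type":"array","items":{"type":"object","properties":{"dp":{"type":"array","items":{"type":"number"}},"rot":{"type":"array","items":{"type":"number"}},"gripper":{"type":"number"}}}},"newtons":{"type":"number"}},"required":["motion"]}

```bash
ls; mkdir -p pics; python3 - <<'E'
from bench import manip, capture, camera_params
import cv2
for n in("scene","top"):
    cv2.imwrite(f"pics/{n}0.png",cv2.resize(cv2.cvtColor(capture(n),cv2.COLOR_RGB2BGR),(800,600),interpolation=cv2.INTER_CUBIC))
    print(camera_params(n))
s=manip.read_state();print(s)
E
```

```text
pics
{'camera_matrix': array([[376.86583217,   0.        , 251.61295355],
       [  0.        , 376.86583217, 185.48732716],
       [  0.        ,   0.        ,   1.        ]]), 'k1': -0.12718864799669222, 'world_to_cam': array([[ 5.21609357e-01,  8.53173597e-01, -4.30036976e-03,
        -2.80101500e+02],
       [-5.15918029e-01,  3.19426018e-01,  7.94855714e-01,
         2.19173289e+02],
       [ 6.79523559e-01, -4.12385539e-01,  6.06783240e-01,
        -1.50274728e+03],
       [ 0.00000000e+00,  0.00000000e+00,  0.00000000e+00,
         1.00000000e+00]])}
{'camera_matrix': array([[374.31374947,   0.        , 254.72400453],
       [  0.        , 374.31374947, 193.57175791],
       [  0.        ,   0.        ,   1.        ]]), 'k1': 0.02588589283491024, 'world_to_cam': array([[-2.18699122e-02, -9.99733808e-01, -7.34989936e-03,
         2.64097016e+01],
       [ 9.97530409e-01, -2.23113298e-02,  6.65979504e-02,
        -5.15072970e+02],
       [-6.67442085e-02, -5.87525680e-03,  9.97752821e-01,
        -1.14975087e+03],
       [ 0.00000000e+00,  0.00000000e+00,  0.00000000e+00,
         1.00000000e+00]])}
{'clock': 0.1, 'q': array([1.13570258e+00, 3.77991768e-01, 7.97578926e-02, 1.27442465e+00,
       1.56011359e-05, 1.46052343e+00]), 'joint_vel': array([-0.00096028, -0.00120769,  0.00045445,  0.00050778,  0.00056799,
        0.00091985]), 'tau': array([ 3.12006141e-04, -4.64694965e+01,  2.70582980e+01,  1.20676504e-02,
       -2.36759270e-04, -1.91110999e-06]), 'tool_pos': array([183.23872379, 544.42122899, 247.45267084]), 'tool_rot': array([[-9.47707824e-01,  3.19138279e-01, -7.99054296e-04],
       [ 3.19139204e-01,  9.47706357e-01, -1.68211960e-03],
       [ 2.20440082e-04, -1.84916745e-03, -9.99998266e-01]]), 'wrist_force': array([-0.6088644 , -0.22594921, -0.30181321]), 'torque': array([-0.06533711,  0.00113812, -0.03096886]), 'grip_force': 0.0, 'finger_gap': 84.97467513218635}
```

View pics/scene0.png

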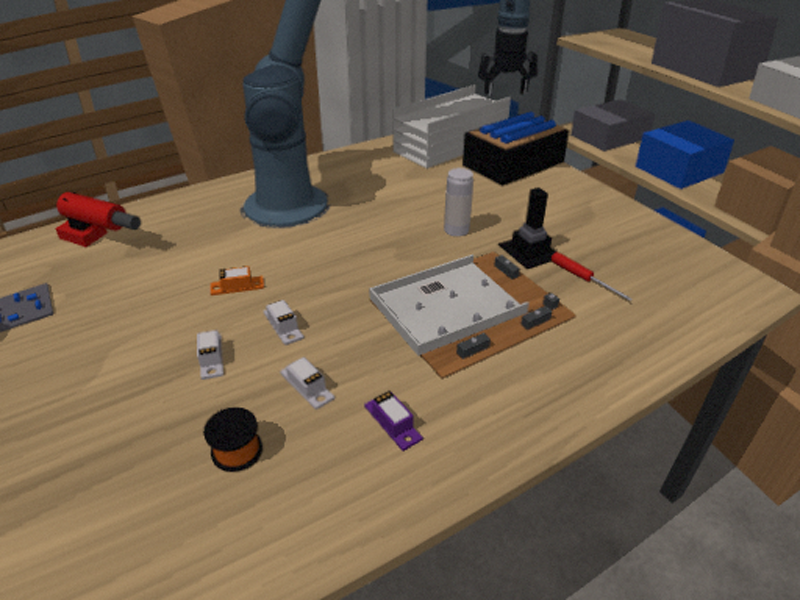

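View pics/top0.png

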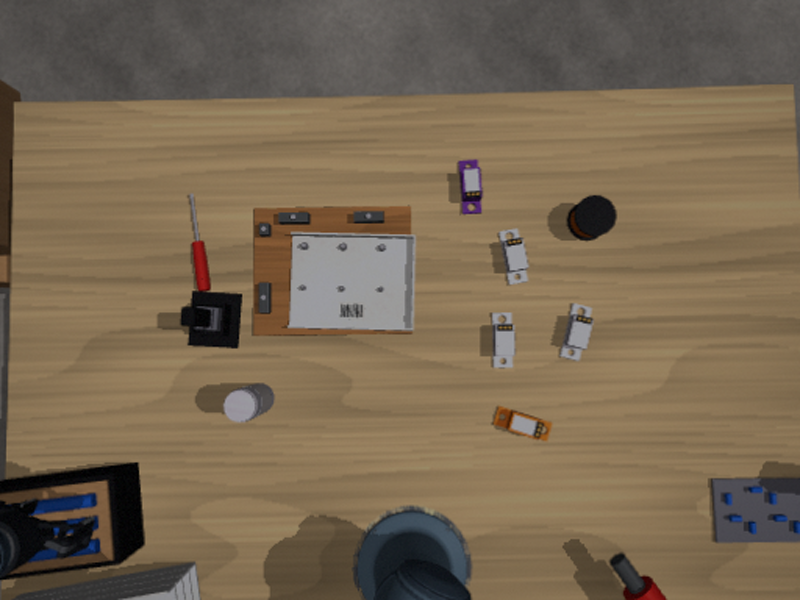

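Three bare drivers lie on the right: 800×600 top view (513,257), (503,340), (577,332), terminals on the far end. The purple (470,187) and orange (522,424) ones are decoys. The tray spans (290–413, 234–330). The stops are at (293,217), (368,216), (264,229) and (264,297). The holster is at (212,318).

```bash
cat > h.py <<'E'
from bench import manip, capture, camera_params
import numpy as np, cv2
P={n:camera_params(n) for n in("scene","top")}
def ray(n,uv):
    p=P[n];K=p["camera_matrix"];W=p["world_to_cam"]
    d=np.array([(uv[0]-K[0,2])/K[0,0],(uv[1]-K[1,2])/K[1,1]]);s=d.copy()
    for _ in range(20): s=d/(1+p["k1"]*(s@s))
    R=W[:3,:3];return -R.T@W[:3,3], R.T@np.array([s[0],-s[1],-1.])
def xy(uv,z,n="top"):
    c,d=ray(n,uv);return (c+d*(z-c[2])/d[2])[:2]
def px(X,n="top"):
    p=P[n];K=p["camera_matrix"];c=p["world_to_cam"]@np.append(X,1.)
    s=np.array([c[0],-c[1]])/-c[2];s=s*(1+p["k1"]*(s@s));return s*K[0,0]+K[:2,2]
def mean(n,k=3): return np.mean([capture(n).astype(float) for _ in range(k)],0).astype(np.uint8)
def st():
    s=manip.read_state();print(s["clock"],s["tool_pos"].round(1),"F",s["wrist_force"].round(1),"gap",round(s["finger_gap"],1),"grip",round(s["grip_force"],1),"x",s["tool_rot"][:,0].round(3),"z",s["tool_rot"][:,2].round(3),"q6",s["q"].round(2));return s
def show(img,box,k,name):
    x0,y0,x1,y1=box;c=cv2.cvtColor(img[y0:y1,x0:x1],cv2.COLOR_RGB2BGR)
    cv2.imwrite(name,cv2.resize(c,None,fx=k,fy=k,interpolation=cv2.INTER_NEAREST))
E
python3 - <<'E'
from h import *
t=mean("top",4);np.save("t0.npy",t)
show(t,(300,140,390,240),6,"pics/drv.png")
show(t,(115,125,275,230),5,"pics/tray.png")
E
```

```text
(no output)
```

View pics/drv.png

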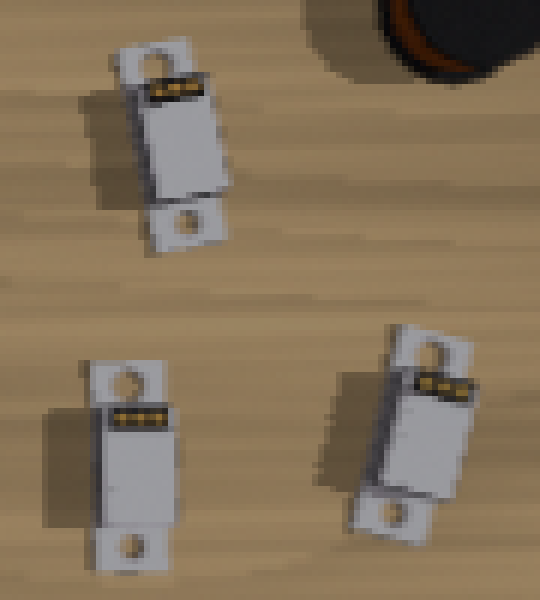

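View pics/tray.png

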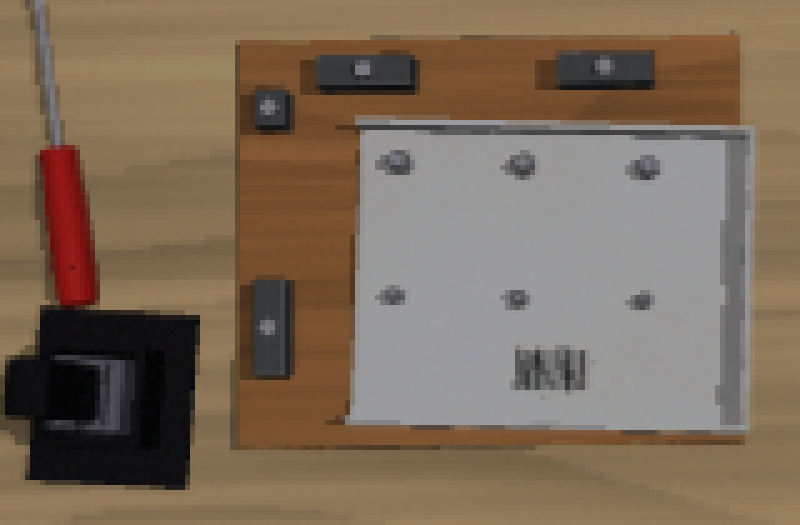

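The top view shows the drivers with clear plate ends and holes. The tray sits loose with gaps to the far and left stops, and its pegs are visible.

```bash
cat >> h.py <<'E'
U=8
def white(img,smax=0.17,vmin=115):
    f=cv2.resize(img.astype(np.float32),None,fx=U,fy=U,interpolation=cv2.INTER_CUBIC)
    mx=f.max(2);return ((mx-f.min(2))/mx.clip(1)<smax)&(mx>vmin)
def grid(box,z):
    x0,y0,x1,y1=box
    us=(np.arange(x0*U,x1*U)+.5)/U-.5;vs=(np.arange(y0*U,y1*U)+.5)/U-.5
    # homography from exact corner projections is ample over a small box
    c=np.float32([[x0,y0],[x1,y0],[x1,y1],[x0,y1]]);H,_=cv2.findHomography(c,np.float32([xy(p,z) for p in c]))
    g=np.stack(np.meshgrid(us,vs),-1).reshape(-1,1,2);return cv2.perspectiveTransform(g,H).reshape(len(vs),len(us),2)
def driver(img,uv,yaw=0.,z=6.,r=26):
    """driver pose from its two plate ends; uv native pixel near its middle"""
    x0,y0=int(uv[0])-r,int(uv[1])-r;box=(x0,y0,x0+2*r,y0+2*r)
    m=white(img).astype(np.uint8)[y0*U:(y0+2*r)*U,x0*U:(x0+2*r)*U]
    m=cv2.morphologyEx(m,cv2.MORPH_CLOSE,np.ones((31,31),np.uint8))>0
    G=grid(box,z);c=xy(uv,z);a=abs(np.linalg.det(np.stack([G[1,0]-G[0,0],G[0,1]-G[0,0]])))
    for _ in range(15):
        e=np.array([np.cos(yaw),np.sin(yaw)]);n=np.array([-e[1],e[0]])
        u=(G-c)@e;v=(G-c)@n;w=m&(abs(v)<26)
        A=w&(u>44)&(u<64);B=w&(u<-44)&(u>-64)
        va,vb=v[A].mean(),v[B].mean();la,lb=A.sum()*a/38,B.sum()*a/38
        c=c+n*(va+vb)/2+e*(la-lb)/2;yaw+=(va-vb)/100
    return c,yaw,la+44,lb+44
E
python3 - <<'E'
from h import *
t=np.load("t0.npy")
print("cam",ray("top",(0,0))[0])
for uv in((328,164),(322,218),(369,212)):
    c,y,la,lb=driver(t,uv);print(c.round(1),np.degrees(y).round(1),round(la,1),round(lb,1))
# jig board corners, tray corners from crop pixels (crop/5 + origin -0.5+0.1)
o=np.array([115,125])-.5
for n,p,z in[("bTL",(237,42),8),("bBL",(233,448),8),("bTR",(740,35),8),("bBR",(745,446),8),("trTR",(755,126),33),("trBR",(748,433),33),("trTL",(356,117),33),("pegs",(398,162),21),("",(521,165),21),("",(645,167),21),("",(392,295),21),("",(516,298),21),("",(641,301),21),("holTL",(44,308),4),("holTR",(200,317),4),("holBR",(187,489),4),("holBL",(27,479),4),("stopL2",(272,328),30),("stopF1",(365,71),30),("stopF2",(605,68),30),("handletop",(37,387),154),("spooltop",(0,0),0)]:
    print(n,xy(np.array(p)/5+o,z).round(1))
print("can",xy((154,258.5),150), "spool",xy((379,139),56))
E
```

```text
cam [ 437.63931728    8.15562708 1181.66408206]
[ 605.6 -218.8] 9.3 55.4 55.4
[ 437.7 -191.3] -0.6 55.5 55.5
[ 449.7 -338.2] -16.0 54.9 54.9
bTL [715.8 305.5]
bBL [458.3 309.6]
bTR [713.1 -13.9]
bBR [452.4 -11. ]
trTR [649.9 -21.4]
trBR [460.  -12.6]
trTL [661.2 225.8]
pegs [634.5 202.1]
 [630.9 125.2]
 [627.9  47.6]
 [551.  206.8]
 [547.4 129.6]
 [543.8  51.8]
holTL [549.3 429.2]
holTR [541.4 331. ]
holBR [433.3 339.6]
holBL [441.9 439.6]
stopL2 [531.3 279.5]
stopF1 [690.6 220.5]
stopF2 [689.1  71. ]
handletop [491.6 379.3]
spooltop [748.  458.6]
can [335.25980661 292.92550035] spool [ 669.98569264 -364.79362864]
```

Top-view measurements: the jig centre is at about (585,147) with yaw −0.7°, and the tray at (560,109) with yaw −2.4°, so it needs about +25 x and +39 y. I'll align the tool and go to the right of the tray.

Request:
drive_tool --motion '[{"dp": [-0.384,-0.319,0],"rot": [0,0,-0.052],"gripper": -1},{"dp": [-0.384,-0.319,0],"rot": [0,0,-0.052],"gripper": -1},{"dp": [-0.384,-0.319,0],"rot": [0,0,-0.052],"gripper": -1},{"dp": [-0.384,-0.319,0],"rot": [0,0,-0.052],"gripper": -1},{"dp": [-0.384,-0.319,0],"rot": [0,0,-0.052],"gripper": -1}]' --newtons 40

```text
clock: 0.8
tool_pos: [290.3, 371.1, 248.4]
tool_rot: [[-1.0, 0.004, 0.001], [0.004, 1.0, -0.002], [-0.001, -0.002, -1.0]]
wrist_force: [-1.0, 0.0, -0.4]
finger_gap: 12.0
grip_force: 0.0
```

Request:
drive_tool --motion '[{"dp": [-0.25,-0.38,0],"rot": [0,0,0],"gripper": -1},{"dp": [-0.25,-0.38,0],"rot": [0,0,0],"gripper": -1},{"dp": [-0.25,-0.38,0],"rot": [0,0,0],"gripper": -1},{"dp": [-0.25,-0.38,0],"rot": [0,0,0],"gripper": -1},{"dp": [-0.25,-0.38,0],"rot": [0,0,0],"gripper": -1}]'

```text
clock: 1.3
tool_pos: [390.6, 221.1, 248.4]
tool_rot: [[-1.0, 0.003, 0.001], [0.003, 1.0, -0.0], [-0.001, -0.0, -1.0]]
wrist_force: [-0.4, 1.0, 0.0]
finger_gap: 0.1
grip_force: 0.0
```

Request:
drive_tool --motion '[{"dp": [-0.21,-0.35,0],"rot": [0,0,0],"gripper": -1},{"dp": [-0.21,-0.35,0],"rot": [0,0,0],"gripper": -1},{"dp": [-0.21,-0.35,0],"rot": [0,0,0],"gripper": -1},{"dp": [-0.21,-0.35,0],"rot": [0,0,0],"gripper": -1},{"dp": [-0.21,-0.35,0],"rot": [0,0,0],"gripper": -1}]'

```text
clock: 1.8
tool_pos: [473.7, 83.1, 248.1]
tool_rot: [[-1.0, 0.0, -0.0], [0.0, 1.0, 0.001], [0.0, 0.001, -1.0]]
wrist_force: [0.0, 0.5, 0.7]
finger_gap: -0.1
grip_force: 0.0
```

Request:
drive_tool --motion '[{"dp": [-0.21,-0.35,0],"rot": [0,0,0],"gripper": -1},{"dp": [-0.21,-0.35,0],"rot": [0,0,0],"gripper": -1},{"dp": [-0.21,-0.35,0],"rot": [0,0,0],"gripper": -1},{"dp": [-0.21,-0.35,0],"rot": [0,0,0],"gripper": -1},{"dp": [-0.21,-0.35,0],"rot": [0,0,0],"gripper": -1}]'

```text
clock: 2.3
tool_pos: [557.6, -55.8, 247.8]
tool_rot: [[-1.0, -0.002, -0.001], [-0.002, 1.0, 0.001], [0.001, 0.001, -1.0]]
wrist_force: [-0.0, 1.0, -0.1]
finger_gap: -0.0
grip_force: 0.0
```

Request:
drive_tool --motion '[{"dp": [0,0,0.1],"rot": [0,0,0],"gripper": -1},{"dp": [0,0,0.2],"rot": [0,0,0],"gripper": -1},{"dp": [0,0,0.3],"rot": [0,0,0],"gripper": -1},{"dp": [0,0,0.35],"rot": [0,0,0],"gripper": -1},{"dp": [0,0,0.38],"rot": [0,0,0],"gripper": -1}]'

```text
clock: 2.8
tool_pos: [554.4, -53.0, 94.3]
tool_rot: [[-1.0, -0.005, -0.004], [-0.005, 1.0, 0.002], [0.004, 0.002, -1.0]]
wrist_force: [0.1, -0.5, 1.1]
finger_gap: 0.3
grip_force: 0.0
```

Request:
drive_tool --motion '[{"dp": [0,0,0.05],"rot": [0,0,0],"gripper": -1},{"dp": [0,0,0.1],"rot": [0,0,0],"gripper": -1},{"dp": [0,0,0.155],"rot": [0,0,0],"gripper": -1},{"dp": [0,0,0.155],"rot": [0,0,0],"gripper": -1},{"dp": [0,0,0.155],"rot": [0,0,0],"gripper": -1}]'

```text
clock: 3.3
tool_pos: [557.1, -55.2, 35.1]
tool_rot: [[-1.0, -0.003, -0.0], [-0.003, 1.0, 0.0], [0.0, 0.0, -1.0]]
wrist_force: [0.6, -0.5, 0.5]
finger_gap: -0.0
grip_force: 0.0
```

Request:
drive_tool --motion '[{"dp": [0,0.02,0],"rot": [0,0,0],"gripper": -1},{"dp": [0,0.035,0],"rot": [0,0,0],"gripper": -1},{"dp": [0,0.05,0],"rot": [0,0,0],"gripper": -1},{"dp": [0,0.06,0],"rot": [0,0,0],"gripper": -1},{"dp": [0,0.07,0],"rot": [0,0,0],"gripper": -1}]'

```text
clock: 3.8
tool_pos: [557.5, -29.1, 34.8]
tool_rot: [[-1.0, -0.002, 0.001], [-0.002, 1.0, -0.003], [-0.001, -0.003, -1.0]]
wrist_force: [0.4, -4.6, 0.7]
finger_gap: -0.1
grip_force: 2.4
```

Request:
drive_tool --motion '[{"dp": [0,0.008,0],"rot": [0,0,0],"gripper": -1},{"dp": [0,0.016,0],"rot": [0,0,0],"gripper": -1},{"dp": [0,0.024,0],"rot": [0,0,0],"gripper": -1},{"dp": [0,0.032,0],"rot": [0,0,0],"gripper": -1},{"dp": [0,0.04,0],"rot": [0,0,0],"gripper": -1}]'

```text
clock: 4.3
tool_pos: [557.7, -13.5, 34.7]
tool_rot: [[-1.0, -0.001, 0.001], [-0.001, 1.0, -0.002], [-0.001, -0.002, -1.0]]
wrist_force: [0.6, -4.7, 2.4]
finger_gap: -0.1
grip_force: 2.7
```

Request:
drive_tool --motion '[{"dp": [0,0.006,0],"rot": [0,0,0],"gripper": -1},{"dp": [0,0.012,0],"rot": [0,0,0],"gripper": -1},{"dp": [0,0.018,0],"rot": [0,0,0],"gripper": -1},{"dp": [0,0.024,0],"rot": [0,0,0],"gripper": -1},{"dp": [0,0.03,0],"rot": [0,0,0],"gripper": -1}]'

```text
clock: 4.8
tool_pos: [557.7, -1.4, 34.7]
tool_rot: [[-1.0, -0.001, 0.001], [-0.001, 1.0, -0.002], [-0.001, -0.002, -1.0]]
wrist_force: [-0.1, -4.8, 2.6]
finger_gap: 0.1
grip_force: 2.7
```

Request:
drive_tool --motion '[{"dp": [0,0.003,0],"rot": [0,0,0],"gripper": -1},{"dp": [0,0.006,0],"rot": [0,0,0],"gripper": -1},{"dp": [0,0.009,0],"rot": [0,0,0],"gripper": -1},{"dp": [0,0.012,0],"rot": [0,0,0],"gripper": -1},{"dp": [0,0.015,0],"rot": [0,0,0],"gripper": -1}]'

```text
clock: 5.3
tool_pos: [557.6, 4.5, 34.7]
tool_rot: [[-1.0, -0.001, 0.001], [-0.001, 1.0, -0.002], [-0.001, -0.002, -1.0]]
wrist_force: [0.3, -5.0, 2.2]
finger_gap: 0.0
grip_force: 2.8
```

Request:
drive_tool --motion '[{"dp": [0,0.001,0],"rot": [0,0,0],"gripper": -1},{"dp": [0,0.002,0],"rot": [0,0,0],"gripper": -1},{"dp": [0,0.003,0],"rot": [0,0,0],"gripper": -1},{"dp": [0,0.004,0],"rot": [0,0,0],"gripper": -1},{"dp": [0,0.005,0],"rot": [0,0,0],"gripper": -1}]'

```text
clock: 5.8
tool_pos: [557.6, 6.5, 34.7]
tool_rot: [[-1.0, -0.001, 0.001], [-0.001, 1.0, -0.002], [-0.001, -0.002, -1.0]]
wrist_force: [-0.6, -6.0, 2.6]
finger_gap: 0.1
grip_force: 2.8
```

Request:
drive_tool --motion '[{"dp": [0,0.001,0],"rot": [0,0,0],"gripper": -1},{"dp": [0,0.002,0],"rot": [0,0,0],"gripper": -1},{"dp": [0,0.003,0],"rot": [0,0,0],"gripper": -1},{"dp": [0,0.004,0],"rot": [0,0,0],"gripper": -1},{"dp": [0,0.005,0],"rot": [0,0,0],"gripper": -1}]'

```text
clock: 6.3
tool_pos: [557.6, 8.3, 34.7]
tool_rot: [[-1.0, -0.001, 0.001], [-0.001, 1.0, -0.003], [-0.001, -0.003, -1.0]]
wrist_force: [-0.2, -7.2, 2.5]
finger_gap: -0.3
grip_force: 3.4
```

Request:
drive_tool --motion '[{"dp": [0,0.001,0],"rot": [0,0,0],"gripper": -1},{"dp": [0,0.001,0],"rot": [0,0,0],"gripper": -1},{"dp": [0,0.002,0],"rot": [0,0,0],"gripper": -1},{"dp": [0,0.003,0],"rot": [0,0,0],"gripper": -1},{"dp": [0,0.003,0],"rot": [0,0,0],"gripper": -1}]'

```text
clock: 6.8
tool_pos: [557.7, 8.5, 34.8]
tool_rot: [[-1.0, -0.0, 0.001], [-0.0, 1.0, -0.005], [-0.001, -0.005, -1.0]]
wrist_force: [0.5, -7.9, 2.7]
finger_gap: -0.2
grip_force: 4.5
```

Request:
drive_tool --motion '[{"dp": [0,-0.03,0],"rot": [0,0,0],"gripper": -1},{"dp": [0,-0.05,0],"rot": [0,0,0],"gripper": -1},{"dp": [0,-0.05,-0.09],"rot": [0,0,0],"gripper": -1},{"dp": [0.05,-0.05,-0.16],"rot": [0,0,0],"gripper": -1},{"dp": [0.1,-0.02,-0.16],"rot": [0,0,0],"gripper": -1}]'

```text
clock: 7.3
tool_pos: [520.2, 1.6, 101.9]
tool_rot: [[-1.0, 0.0, 0.007], [0.0, 1.0, 0.0], [-0.007, 0.0, -1.0]]
wrist_force: [0.6, 0.0, 0.4]
finger_gap: 0.2
grip_force: 0.0
```

Request:
drive_tool --motion '[{"dp": [0.08,0.08,0],"rot": [0,0,0],"gripper": -1},{"dp": [0.16,0.18,0],"rot": [0,0,0],"gripper": -1},{"dp": [0.23,0.27,0],"rot": [0,0,0],"gripper": -1},{"dp": [0.23,0.35,0],"rot": [0,0,0],"gripper": -1},{"dp": [0.23,0.37,0],"rot": [0,0,0],"gripper": -1}]'

```text
clock: 7.8
tool_pos: [423.3, 152.9, 98.2]
tool_rot: [[-1.0, -0.006, -0.001], [-0.006, 1.0, 0.002], [0.001, 0.002, -1.0]]
wrist_force: [0.6, 0.1, -0.3]
finger_gap: -0.4
grip_force: 0.0
```

Request:
drive_tool --motion '[{"dp": [0,0,0.08],"rot": [0,0,0],"gripper": -1},{"dp": [0,0,0.13],"rot": [0,0,0],"gripper": -1},{"dp": [0,0,0.16],"rot": [0,0,0],"gripper": -1},{"dp": [-0.01,0,0.16],"rot": [0,0,0],"gripper": -1},{"dp": [-0.03,0,0.16],"rot": [0,0,0],"gripper": -1}]'

```text
clock: 8.3
tool_pos: [436.8, 150.1, 34.3]
tool_rot: [[-1.0, -0.002, -0.001], [-0.002, 1.0, 0.0], [0.001, 0.0, -1.0]]
wrist_force: [0.0, 0.0, -0.1]
finger_gap: -0.4
grip_force: 0.0
```

Request:
drive_tool --motion '[{"dp": [-0.01,0,0],"rot": [0,0,0],"gripper": -1},{"dp": [-0.02,0,0],"rot": [0,0,0],"gripper": -1},{"dp": [-0.03,0,0],"rot": [0,0,0],"gripper": -1},{"dp": [-0.04,0,0],"rot": [0,0,0],"gripper": -1},{"dp": [-0.05,0,0],"rot": [0,0,0],"gripper": -1}]'

```text
clock: 8.8
tool_pos: [455.5, 150.4, 34.2]
tool_rot: [[-1.0, -0.002, -0.003], [-0.002, 1.0, -0.0], [0.003, -0.0, -1.0]]
wrist_force: [-8.0, 0.2, 6.3]
finger_gap: -0.2
grip_force: 4.1
```

Request:
drive_tool --motion '[{"dp": [-0.007,0,0],"rot": [0,0,0],"gripper": -1},{"dp": [-0.014,0,0],"rot": [0,0,0],"gripper": -1},{"dp": [-0.021,0,0],"rot": [0,0,0],"gripper": -1},{"dp": [-0.028,0,0],"rot": [0,0,0],"gripper": -1},{"dp": [-0.035,0,0],"rot": [0,0,0],"gripper": -1}]'

```text
clock: 9.3
tool_pos: [464.4, 149.7, 33.2]
tool_rot: [[-1.0, -0.002, -0.011], [-0.002, 1.0, -0.002], [0.011, -0.002, -1.0]]
wrist_force: [-14.2, -3.0, 11.6]
finger_gap: 0.1
grip_force: 6.8
```

Request:
drive_tool --motion '[{"dp": [-0.003,0,0],"rot": [0,0,0],"gripper": -1},{"dp": [-0.006,0,0],"rot": [0,0,0],"gripper": -1},{"dp": [-0.009,0,0],"rot": [0,0,0],"gripper": -1},{"dp": [-0.012,0,0],"rot": [0,0,0],"gripper": -1},{"dp": [-0.015,0,0],"rot": [0,0,0],"gripper": -1}]'

```text
clock: 9.8
tool_pos: [470.1, 149.4, 33.1]
tool_rot: [[-1.0, -0.002, -0.012], [-0.002, 1.0, -0.003], [0.012, -0.003, -1.0]]
wrist_force: [-12.7, -3.0, 10.5]
finger_gap: 0.2
grip_force: 6.5
```

Request:
drive_tool --motion '[{"dp": [-0.001,0,0],"rot": [0,0,0],"gripper": -1},{"dp": [-0.002,0,0],"rot": [0,0,0],"gripper": -1},{"dp": [-0.003,0,0],"rot": [0,0,0],"gripper": -1},{"dp": [-0.004,0,0],"rot": [0,0,0],"gripper": -1},{"dp": [-0.005,0,0],"rot": [0,0,0],"gripper": -1}]'

```text
clock: 10.3
tool_pos: [472.4, 149.3, 33.1]
tool_rot: [[-1.0, -0.002, -0.011], [-0.002, 1.0, -0.003], [0.011, -0.003, -1.0]]
wrist_force: [-10.8, -3.2, 8.8]
finger_gap: 0.2
grip_force: 5.5
```

Request:
drive_tool --motion '[{"dp": [-0.003,0,-0.002],"rot": [0,0,0],"gripper": -1},{"dp": [-0.006,0,-0.004],"rot": [0,0,0],"gripper": -1},{"dp": [-0.008,0,-0.004],"rot": [0,0,0],"gripper": -1},{"dp": [-0.01,0,-0.004],"rot": [0,0,0],"gripper": -1},{"dp": [-0.012,0,-0.004],"rot": [0,0,0],"gripper": -1}]'

```text
clock: 10.8
tool_pos: [479.7, 150.1, 35.0]
tool_rot: [[-1.0, -0.002, -0.007], [-0.002, 1.0, -0.001], [0.007, -0.001, -1.0]]
wrist_force: [-11.2, -2.2, 7.4]
finger_gap: -0.1
grip_force: 5.5
```

Request:
drive_tool --motion '[{"dp": [-0.001,0,0],"rot": [0,0,0],"gripper": -1},{"dp": [-0.002,0,0],"rot": [0,0,0],"gripper": -1},{"dp": [-0.003,0,0],"rot": [0,0,0],"gripper": -1},{"dp": [-0.004,0,0],"rot": [0,0,0],"gripper": -1},{"dp": [-0.005,0,0],"rot": [0,0,0],"gripper": -1}]'

```text
clock: 11.3
tool_pos: [479.7, 150.1, 35.0]
tool_rot: [[-1.0, -0.002, -0.011], [-0.002, 1.0, -0.001], [0.011, -0.001, -1.0]]
wrist_force: [-14.7, -1.8, 11.7]
finger_gap: -0.0
grip_force: 7.5
```

```bash
python3 - <<'E'
from h import *
t=mean("top",2);show(t,(115,125,275,230),5,"pics/tray2.png")
E
```

```text
(no output)
```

View pics/tray2.png

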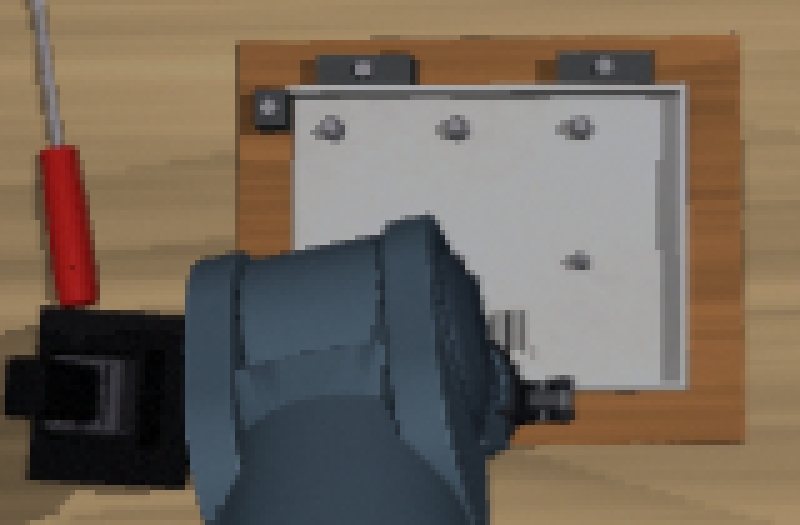

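The top view shows the tray against the far stop faces and the small left stop. One more gentle left push will make sure, and then a clear picture.

Request:
drive_tool --motion '[{"dp": [0.03,0,0],"rot": [0,0,0],"gripper": -1},{"dp": [0.05,0,0],"rot": [0,0,0],"gripper": -1},{"dp": [0.05,0,-0.09],"rot": [0,0,0],"gripper": -1},{"dp": [0.05,-0.05,-0.17],"rot": [0,0,0],"gripper": -1},{"dp": [0.0,-0.13,-0.17],"rot": [0,0,0],"gripper": -1}]'

```text
clock: 11.9
tool_pos: [488.1, 99.9, 108.4]
tool_rot: [[-1.0, -0.006, 0.008], [-0.006, 1.0, 0.002], [-0.008, 0.001, -1.0]]
wrist_force: [2.0, 0.3, -0.7]
finger_gap: 0.4
grip_force: 0.0
```

Request:
drive_tool --motion '[{"dp": [-0.08,-0.08,0],"rot": [0,0,0],"gripper": -1},{"dp": [-0.16,-0.17,0],"rot": [0,0,0],"gripper": -1},{"dp": [-0.24,-0.26,0],"rot": [0,0,0],"gripper": -1},{"dp": [-0.25,-0.28,0],"rot": [0,0,0],"gripper": -1},{"dp": [-0.25,-0.28,0.03],"rot": [0,0,0],"gripper": -1}]'

```text
clock: 12.4
tool_pos: [589.3, -15.0, 93.4]
tool_rot: [[-1.0, 0.001, 0.006], [0.001, 1.0, -0.001], [-0.006, -0.001, -1.0]]
wrist_force: [0.2, 1.4, 0.1]
finger_gap: 0.1
grip_force: 0.0
```

Request:
drive_tool --motion '[{"dp": [0,0,0.07],"rot": [0,0,0],"gripper": -1},{"dp": [0,0,0.13],"rot": [0,0,0],"gripper": -1},{"dp": [0,0,0.13],"rot": [0,0,0],"gripper": -1},{"dp": [0,0.02,0.13],"rot": [0,0,0],"gripper": -1},{"dp": [0,0.03,0.13],"rot": [0,0,0],"gripper": -1}]'

```text
clock: 12.9
tool_pos: [586.4, 0.2, 41.1]
tool_rot: [[-1.0, -0.003, 0.002], [-0.003, 1.0, 0.0], [-0.002, 0.0, -1.0]]
wrist_force: [-0.2, 0.6, -0.4]
finger_gap: -0.1
grip_force: 0.0
```

Request:
drive_tool --motion '[{"dp": [0,0,0.012],"rot": [0,0,0],"gripper": -1},{"dp": [0,0.01,0.012],"rot": [0,0,0],"gripper": -1},{"dp": [0,0.017,0.012],"rot": [0,0,0],"gripper": -1},{"dp": [0,0.022,0.012],"rot": [0,0,0],"gripper": -1},{"dp": [0,0.025,0.012],"rot": [0,0,0],"gripper": -1}]'

```text
clock: 13.4
tool_pos: [586.0, 9.0, 35.3]
tool_rot: [[-1.0, -0.002, 0.0], [-0.002, 1.0, 0.0], [-0.0, 0.0, -1.0]]
wrist_force: [-0.1, -0.3, -0.3]
finger_gap: -0.1
grip_force: 0.2
```

Request:
drive_tool --motion '[{"dp": [0,0.003,0],"rot": [0,0,0],"gripper": -1},{"dp": [0,0.006,0],"rot": [0,0,0],"gripper": -1},{"dp": [0,0.009,0],"rot": [0,0,0],"gripper": -1},{"dp": [0,0.012,0],"rot": [0,0,0],"gripper": -1},{"dp": [0,0.014,0],"rot": [0,0,0],"gripper": -1}]'

```text
clock: 13.9
tool_pos: [586.9, 10.2, 35.4]
tool_rot: [[-1.0, 0.001, 0.001], [0.001, 1.0, -0.009], [-0.001, -0.009, -1.0]]
wrist_force: [1.5, -13.8, -1.0]
finger_gap: -0.3
grip_force: 6.9
```

Request:
drive_tool --motion '[{"dp": [0,-0.04,0],"rot": [0,0,0],"gripper": -1},{"dp": [0,-0.1,0],"rot": [0,0,0],"gripper": -1},{"dp": [0.05,-0.15,-0.1],"rot": [0,0,0],"gripper": -1},{"dp": [0.12,-0.22,-0.21],"rot": [0,0,0],"gripper": 0.5},{"dp": [0.2,-0.3,-0.21],"rot": [0,0,0],"gripper": 1}]'

```text
clock: 14.4
tool_pos: [510.9, -105.6, 123.1]
tool_rot: [[-1.0, -0.004, 0.009], [-0.004, 1.0, -0.001], [-0.009, -0.001, -1.0]]
wrist_force: [0.9, -2.5, 0.5]
finger_gap: 28.2
grip_force: 0.0
```

Request:
drive_tool --motion '[{"dp": [0.08,-0.1,0],"rot": [0,0,0],"gripper": 1},{"dp": [0.16,-0.19,0],"rot": [0,0,0],"gripper": 1},{"dp": [0.16,-0.19,0],"rot": [0,0,0],"gripper": 1},{"dp": [0.16,-0.19,0],"rot": [0,0,0],"gripper": 1},{"dp": [0.16,-0.19,0],"rot": [0,0,0],"gripper": 1}]'

```text
clock: 14.9
tool_pos: [444.2, -180.0, 118.9]
tool_rot: [[-1.0, -0.003, 0.001], [-0.003, 1.0, 0.001], [-0.001, 0.001, -1.0]]
wrist_force: [0.8, 0.3, -0.3]
finger_gap: 85.3
grip_force: 0.0
```

```bash
python3 - <<'E'
from h import *
t=mean("top",4);np.save("t1.npy",t);show(t,(130,130,400,250),3,"pics/t1.png")
st()
for uv in((328,164),(369,212)):
    c,y,la,lb=driver(t,uv);print(c.round(1),np.degrees(y).round(1),round(la,1),round(lb,1))
E
```

```text
15.1 [ 444.3 -179.6  118.7] F [ 1.2 -0.7  0.2] gap 85.4 grip 0.0 x [-1.    -0.004 -0.   ] z [ 0.  0. -1.] q6 [-0.52  0.27 -0.42  0.88  0.   -0.52]
[ 605.4 -218.3] 9.1 55.7 55.7
[nan nan] nan 44.0 44.0h.py:40: RuntimeWarning: Mean of empty slice.
  va,vb=v[A].mean(),v[B].mean();la,lb=A.sum()*a/38,B.sum()*a/38
  ret = ret.dtype.type(ret / rcount)
```

View pics/t1.png

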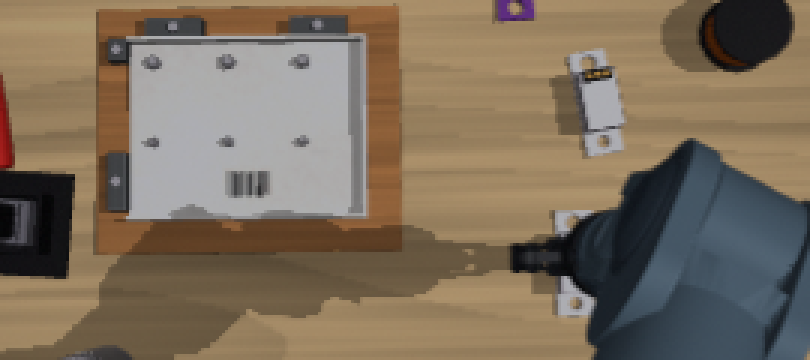

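The tray is against all four stops, with dark stop blocks touching its far and left edges. Now I'll refine the tray pose by fitting its edges.

```bash
python3 - <<'E'
from h import *
t=np.load("t1.npy");o=np.array([130,130])
# edge points along rows/cols: white mask transition
m=white(t,0.2,135)
def at(u,v): return m[int((v+.5)*U),int((u+.5)*U)]
R=[];F=[];N=[]
for v in np.arange(146,192,.5):      # right rim outer edge: last white going left from u=262
    for u in np.arange(258,240,-1/U):
        if at(u,v): R.append(xy((u+.06,v),33));break
for u in np.arange(176,246,.5):
    for v in np.arange(137,150,1/U):
        if at(u,v): F.append(xy((u,v-.06),33));break
def fit(p):
    p=np.float32(p);a=cv2.fitLine(p,cv2.DIST_HUBER,0,.01,.01).ravel();return a,np.median(p,0)
for n,p in(("right",R),("far",F)):
    a,c=fit(p);print(n,len(p),a.round(4),c)
    d=a[:2]*np.sign(a[0] if n=="right" else a[1]);print("yaw",np.degrees(np.arctan2(d[1],d[0]))-(90 if n=="far" else 0))
# board left & far edge yaw via saturation edge skipped; pegs:
g=cv2.cvtColor(t,cv2.COLOR_RGB2GRAY).astype(float)
for p in((152,62),(226,61),(301,61),(152,142),(227,142),(302,142)):
    u,v=np.array(p)/3+o-.5;u0,v0=int(round(u))-5,int(round(v))-5
    w=(np.median(g[v0:v0+11,u0:u0+11])-12-g[v0:v0+11,u0:u0+11]).clip(0)
    Y,X=np.mgrid[v0:v0+11,u0:u0+11];print(xy(((w*X).sum()/w.sum(),(w*Y).sum()/w.sum()),21).round(1),end=" ")
E
```

```text
right 92 [ 9.999000e-01 -1.310000e-02  5.961085e+02  2.268150e+01] [591.51855   22.639103]
yaw -0.75092524
far 140 [2.090000e-02 9.998000e-01 6.797034e+02 1.435058e+02] [680.02356 147.85373]
yaw -1.1998367
[655.  245.1] [653.9 167.9] [652.8  90.4] [571.8 246. ] [570.7 168.4] [569.3  91.1]
```

Request:
drive_tool --motion '[{"dp": [0.0165,-0.029,0],"rot": [0,0,0.0022],"gripper": 1},{"dp": [0.0165,-0.029,0.08],"rot": [0,0,0.0022],"gripper": 1},{"dp": [0.0165,-0.029,0.16],"rot": [0,0,0.0022],"gripper": 1},{"dp": [0.0165,-0.029,0.21],"rot": [0,0,0.0022],"gripper": 1},{"dp": [0.0165,-0.029,0.235],"rot": [0,0,0.0022],"gripper": 1}]'

```text
clock: 15.6
tool_pos: [435.5, -191.7, 23.0]
tool_rot: [[-1.0, 0.012, -0.003], [0.012, 1.0, 0.002], [0.003, 0.001, -1.0]]
wrist_force: [-0.8, 1.2, 0.9]
finger_gap: 86.0
grip_force: 0.0
```

Request:
drive_tool --motion '[{"dp": [0,0,0],"rot": [0,0,0],"gripper": 1},{"dp": [0,0,0],"rot": [0,0,0],"gripper": 0.3},{"dp": [0,0,0],"rot": [0,0,0],"gripper": -0.5},{"dp": [0,0,0],"rot": [0,0,0],"gripper": -0.5},{"dp": [0,0,0],"rot": [0,0,0],"gripper": -0.5}]' --newtons 40

```text
clock: 16.1
tool_pos: [438.0, -192.5, 26.0]
tool_rot: [[-1.0, 0.012, 0.002], [0.012, 1.0, -0.0], [-0.002, -0.0, -1.0]]
wrist_force: [-0.5, 1.2, 5.7]
finger_gap: 37.5
grip_force: 41.8
```

Request:
drive_tool --motion '[{"dp": [0,0,-0.02],"rot": [0,0,0],"gripper": -0.5},{"dp": [0,0,-0.06],"rot": [0,0,0],"gripper": -0.5},{"dp": [0,0,-0.12],"rot": [0,0,0],"gripper": -0.5},{"dp": [0,0,-0.19],"rot": [0,0,0],"gripper": -0.5},{"dp": [0,0,-0.23],"rot": [0,0,0],"gripper": -0.5}]' --newtons 60

```text
clock: 16.6
tool_pos: [437.4, -192.5, 119.1]
tool_rot: [[-1.0, 0.012, 0.002], [0.012, 1.0, -0.001], [-0.002, -0.001, -1.0]]
wrist_force: [-0.1, 0.2, -2.7]
finger_gap: 37.1
grip_force: 61.4
```

Request:
drive_tool --motion '[{"dp": [-0.03,0.06,0],"rot": [0,0,0],"gripper": -0.5},{"dp": [-0.06,0.14,0],"rot": [0,0,0],"gripper": -0.5},{"dp": [-0.09,0.23,0],"rot": [0,0,0],"gripper": -0.5},{"dp": [-0.12,0.32,0],"rot": [0,0,0],"gripper": -0.5},{"dp": [-0.16,0.4,0],"rot": [0,0,0],"gripper": -0.5}]'

```text
clock: 17.1
tool_pos: [502.1, -31.3, 117.0]
tool_rot: [[-1.0, 0.012, -0.001], [0.012, 1.0, 0.0], [0.001, 0.0, -1.0]]
wrist_force: [0.7, -1.0, -2.8]
finger_gap: 37.0
grip_force: 61.5
```

Request:
drive_tool --motion '[{"dp": [-0.06,0.1,0],"rot": [0,0,0],"gripper": -0.5},{"dp": [-0.1,0.2,0],"rot": [0,0,0],"gripper": -0.5},{"dp": [-0.15,0.3,0],"rot": [0,0,0],"gripper": -0.5},{"dp": [-0.2,0.38,0],"rot": [0,0,0],"gripper": -0.5},{"dp": [-0.24,0.45,0],"rot": [0,0,0],"gripper": -0.5}]'

```text
clock: 17.6
tool_pos: [601.4, 147.9, 117.0]
tool_rot: [[-1.0, 0.011, -0.0], [0.011, 1.0, -0.0], [0.0, -0.0, -1.0]]
wrist_force: [0.2, -0.9, -1.8]
finger_gap: 37.0
grip_force: 61.4
```

Request:
drive_tool --motion '[{"dp": [-0.03,0.1,0],"rot": [0,0,0],"gripper": -0.5},{"dp": [-0.03,0.18,0],"rot": [0,0,0],"gripper": -0.5},{"dp": [-0.03,0.23,0],"rot": [0,0,0],"gripper": -0.5},{"dp": [-0.03,0.24,0],"rot": [0,0,0],"gripper": -0.5},{"dp": [-0.03,0.24,0],"rot": [0,0,0],"gripper": -0.5}]'

```text
clock: 18.1
tool_pos: [613.6, 241.6, 116.7]
tool_rot: [[-1.0, 0.011, -0.001], [0.011, 1.0, -0.001], [0.001, -0.001, -1.0]]
wrist_force: [0.0, 0.7, -2.4]
finger_gap: 37.3
grip_force: 61.4
```

Request:
drive_tool --motion '[{"dp": [-0.002,0.008,0.04],"rot": [0,0,0.0006],"gripper": -0.5},{"dp": [-0.002,0.008,0.09],"rot": [0,0,0.0006],"gripper": -0.5},{"dp": [-0.002,0.008,0.13],"rot": [0,0,0.0006],"gripper": -0.5},{"dp": [-0.002,0.008,0.14],"rot": [0,0,0.0006],"gripper": -0.5},{"dp": [-0.002,0.008,0.14],"rot": [0,0,0.0006],"gripper": -0.5}]'

```text
clock: 18.6
tool_pos: [614.2, 243.3, 60.3]
tool_rot: [[-1.0, 0.017, -0.002], [0.017, 1.0, -0.001], [0.002, -0.001, -1.0]]
wrist_force: [0.2, -0.7, -1.1]
finger_gap: 37.3
grip_force: 61.4
```

```bash
python3 - <<'E'
from h import *
s=st()
a=mean("top",4);b=mean("scene",4);np.save("a.npy",a);np.save("b.npy",b)
c=(np.array(s["tool_pos"])-[0,0,20])
u=px(c).astype(int);w=px(c,"scene").astype(int);print(u,w)
A=a[u[1]-34:u[1]+34,u[0]-34:u[0]+34];B=b[w[1]-34:w[1]+34,w[0]-34:w[0]+34]
show(np.hstack([A,B]),(0,0,136,68),5.8,"pics/hold.png")
E
```

```text
18.6 [614.2 243.3  60.3] F [ 0.2 -0.7 -1.1] gap 37.3 grip 61.4 x [-1.     0.017  0.002] z [-0.002 -0.001 -1.   ] q6 [ 0.28  0.66  0.04  0.96 -0.    0.3 ]
[179 162] [331 181]
```

View pics/hold.png

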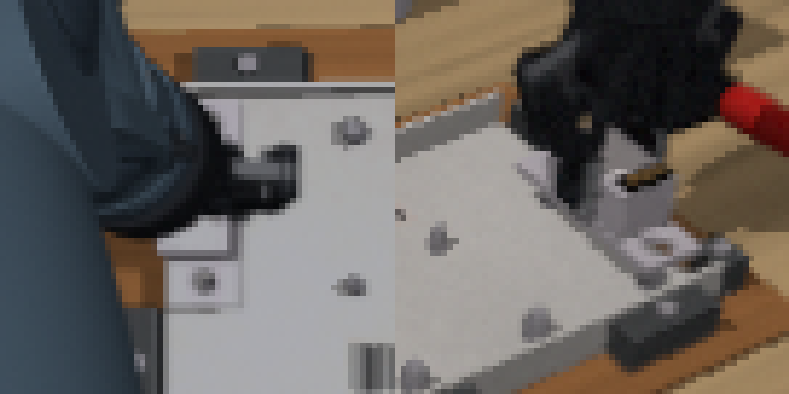

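The top crop shows the near plate end, with the small peg visible through its hole at (205,280). The scene crop shows the terminal end over the far peg. I'll compare these numerically.

```bash
python3 - <<'E'
from h import *
o=np.array([145,128])-.5
for n,p,z in(("hole",(205,281),40),("BL",(166,309),40),("BR",(241.5,308),40),("TR",(241.5,100),40),("peg2small-vis",(205,282),27)):print(n,xy(np.array(p)/5.8+o,z).round(1))
# neighbours: bay1 pegs this picture
for p in((351,131),(351,286)):print(xy(np.array(p)/5.8+o,26).round(1))
w=np.array([331-34,181-34])-.5
print("scene far hole z40",xy((np.array((655-395,246)))/5.8+w,40,"scene").round(1))
E
```

```text
hole [573.3 243.3]
BL [558.9 264.1]
BR [558.5 224.2]
TR [669.6 223. ]
peg2small-vis [574.3 246. ]
[654.3 167. ]
[570.5 168.1]
scene far hole z40 [657.9 244.5]
```

Request:
drive_tool --motion '[{"dp": [0,0,0.005],"rot": [0,0,0],"gripper": -0.5},{"dp": [0,0,0.005],"rot": [0,0,0],"gripper": -0.5},{"dp": [0,0,0.005],"rot": [0,0,0],"gripper": -0.5},{"dp": [0,0,0.005],"rot": [0,0,0],"gripper": -0.5},{"dp": [0,0,0.005],"rot": [0,0,0],"gripper": -0.5}]'

```text
clock: 19.5
tool_pos: [615.0, 245.0, 58.9]
tool_rot: [[-1.0, 0.016, 0.0], [0.016, 1.0, 0.0], [-0.0, 0.0, -1.0]]
wrist_force: [-0.1, 0.6, -1.6]
finger_gap: 37.0
grip_force: 61.4
```

Request:
drive_tool --motion '[{"dp": [0.001,0.001,0.004],"rot": [0,0,0],"gripper": -0.5},{"dp": [0.001,0.001,0.008],"rot": [0,0,0],"gripper": -0.5},{"dp": [0.001,0.001,0.012],"rot": [0,0,0],"gripper": -0.5},{"dp": [0.001,0.001,0.016],"rot": [0,0,0],"gripper": -0.5},{"dp": [0.001,0.001,0.02],"rot": [0,0,0],"gripper": -0.5}]'

```text
clock: 20.0
tool_pos: [614.5, 245.3, 50.7]
tool_rot: [[-1.0, 0.016, -0.0], [0.016, 1.0, 0.0], [0.0, 0.0, -1.0]]
wrist_force: [-0.2, 1.0, -2.3]
finger_gap: 36.6
grip_force: 61.4
```

Request:
drive_tool --motion '[{"dp": [0,0,0.003],"rot": [0,0,0],"gripper": -0.5},{"dp": [0,0,0.006],"rot": [0,0,0],"gripper": -0.5},{"dp": [0,0,0.009],"rot": [0,0,0],"gripper": -0.5},{"dp": [0,0,0.012],"rot": [0,0,0],"gripper": -0.5},{"dp": [0,0,0.015],"rot": [0,0,0],"gripper": -0.5}]'

```text
clock: 20.5
tool_pos: [614.6, 245.4, 44.8]
tool_rot: [[-1.0, 0.016, 0.0], [0.016, 1.0, 0.0], [-0.0, 0.0, -1.0]]
wrist_force: [-0.0, 0.4, -2.3]
finger_gap: 37.2
grip_force: 61.4
```

Request:
drive_tool --motion '[{"dp": [0,0,0.003],"rot": [0,0,0],"gripper": -0.5},{"dp": [0,0,0.006],"rot": [0,0,0],"gripper": -0.5},{"dp": [0,0,0.009],"rot": [0,0,0],"gripper": -0.5},{"dp": [0,0,0.012],"rot": [0,0,0],"gripper": -0.5},{"dp": [0,0,0.015],"rot": [0,0,0],"gripper": -0.5}]'

```text
clock: 21.0
tool_pos: [614.6, 245.3, 39.1]
tool_rot: [[-1.0, 0.016, 0.0], [0.016, 1.0, 0.0], [-0.0, 0.0, -1.0]]
wrist_force: [-2.4, -1.2, 8.8]
finger_gap: 37.1
grip_force: 62.6
```

Request:
drive_tool --motion '[{"dp": [0,0,0.001],"rot": [0,0,0],"gripper": -0.5},{"dp": [0,0,0.002],"rot": [0,0,0],"gripper": -0.5},{"dp": [0,0,0.003],"rot": [0,0,0],"gripper": -0.5},{"dp": [0,0,0.004],"rot": [0,0,0],"gripper": -0.5},{"dp": [0,0,0.004],"rot": [0,0,0],"gripper": -0.5}]'

```text
clock: 21.5
tool_pos: [614.5, 245.4, 39.1]
tool_rot: [[-1.0, 0.016, 0.001], [0.016, 1.0, 0.0], [-0.001, 0.0, -1.0]]
wrist_force: [-4.6, -0.7, 9.6]
finger_gap: 36.8
grip_force: 62.9
```

Seated: underside at about 13 mm with an upward reaction. Release and go for the far driver.

Request:
drive_tool --motion '[{"dp": [0,0,-0.003],"rot": [0,0,0],"gripper": 0.0},{"dp": [0,0,-0.003],"rot": [0,0,0],"gripper": 0.35},{"dp": [0,0,-0.003],"rot": [0,0,0],"gripper": 0.35},{"dp": [0,0,-0.05],"rot": [0,0,0],"gripper": 0.35},{"dp": [0,0,-0.15],"rot": [0,0,0],"gripper": 0.35}]'

```text
clock: 22.0
tool_pos: [611.5, 244.4, 93.5]
tool_rot: [[-1.0, 0.016, -0.008], [0.016, 1.0, -0.002], [0.008, -0.002, -1.0]]
wrist_force: [0.0, 0.1, -0.2]
finger_gap: 57.8
grip_force: 0.0
```

Request:
drive_tool --motion '[{"dp": [0,-0.02,-0.05],"rot": [0,0,0],"gripper": 0.5},{"dp": [0,-0.12,-0.05],"rot": [0,0,0],"gripper": 0.5},{"dp": [0,-0.24,-0.05],"rot": [0,0,0],"gripper": 1},{"dp": [0,-0.35,-0.05],"rot": [0,0,0],"gripper": 1},{"dp": [0,-0.46,-0.05],"rot": [0,0,0],"gripper": 1}]'

```text
clock: 22.5
tool_pos: [611.6, 59.8, 117.2]
tool_rot: [[-1.0, 0.015, 0.0], [0.015, 1.0, 0.0], [-0.0, 0.0, -1.0]]
wrist_force: [1.4, -0.3, 0.4]
finger_gap: 85.9
grip_force: 0.0
```

```bash
python3 - <<'E'
from h import *
s=st();t=mean("top",4);np.save("t2.npy",t)
for uv in((328,164),(369,212)):
    c,y,la,lb=driver(t,uv);print(c.round(1),np.degrees(y).round(1),round(la,1),round(lb,1))
show(t,(130,130,400,250),3,"pics/t2.png")
E
```

```text
22.5 [611.6  59.8 117.2] F [ 1.4 -0.3  0.4] gap 85.9 grip 0.0 x [-1.     0.015 -0.   ] z [ 0.  0. -1.] q6 [-0.01  0.52 -0.04  1.01  0.    0.01]
[ 605.5 -218.3] 9.2 55.7 55.7
[ 450.5 -337.8] -16.1 56.0 56.0
```

View pics/t2.png

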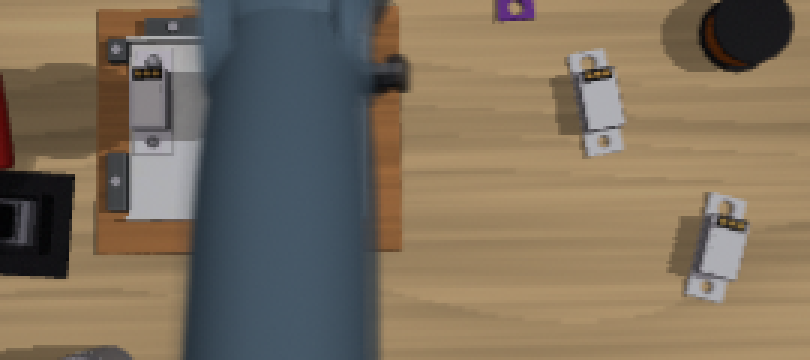

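Bay 2's driver is seated with its strip to the far peg at (153,62), and the tray is still flush. The other two drivers are undisturbed.

Request:
drive_tool --motion '[{"dp": [0.002,-0.1,0],"rot": [0,0,-0.01],"gripper": 1},{"dp": [0.002,-0.2,0],"rot": [0,0,-0.02],"gripper": 1},{"dp": [0.002,-0.3,0],"rot": [0,0,-0.028],"gripper": 1},{"dp": [0.002,-0.4,0],"rot": [0,0,-0.028],"gripper": 1},{"dp": [0.002,-0.45,0],"rot": [0,0,-0.028],"gripper": 1}]'

```text
clock: 23.2
tool_pos: [608.6, -120.0, 117.1]
tool_rot: [[-0.987, -0.159, 0.001], [-0.159, 0.987, -0.0], [-0.001, -0.001, -1.0]]
wrist_force: [0.4, 0.3, 0.1]
finger_gap: 85.6
grip_force: 0.0
```

Request:
drive_tool --motion '[{"dp": [-0.03,-0.12,0],"rot": [0,0,0],"gripper": 1},{"dp": [-0.04,-0.23,0],"rot": [0,0,0],"gripper": 1},{"dp": [-0.04,-0.245,0],"rot": [0,0,0],"gripper": 1},{"dp": [-0.04,-0.245,0],"rot": [0,0,0],"gripper": 1},{"dp": [-0.04,-0.245,0],"rot": [0,0,0],"gripper": 1}]'

```text
clock: 23.7
tool_pos: [639.5, -210.8, 116.8]
tool_rot: [[-0.987, -0.161, -0.001], [-0.161, 0.987, 0.001], [0.001, 0.001, -1.0]]
wrist_force: [-0.3, -0.1, 0.4]
finger_gap: 85.4
grip_force: 0.0
```

Request:
drive_tool --motion '[{"dp": [0.0865,-0.005,0],"rot": [0,0,0],"gripper": 1},{"dp": [0.0865,-0.005,0],"rot": [0,0,0],"gripper": 1},{"dp": [0.0865,-0.005,0.05],"rot": [0,0,0],"gripper": 1},{"dp": [0.0865,-0.005,0.1],"rot": [0,0,0],"gripper": 1},{"dp": [0.0865,-0.005,0.1],"rot": [0,0,0],"gripper": 1}]'

```text
clock: 24.2
tool_pos: [603.7, -217.3, 74.7]
tool_rot: [[-0.987, -0.162, -0.005], [-0.162, 0.987, 0.003], [0.004, 0.004, -1.0]]
wrist_force: [-1.2, 0.5, -0.1]
finger_gap: 85.6
grip_force: 0.0
```

Request:
drive_tool --motion '[{"dp": [0,0,0],"rot": [0,0,0],"gripper": 1},{"dp": [0,0,0],"rot": [0,0,0],"gripper": 1},{"dp": [0,0,0],"rot": [0,0,0],"gripper": 1},{"dp": [0,0,0],"rot": [0,0,0],"gripper": 1},{"dp": [0,0,0],"rot": [0,0,0],"gripper": 1}]'

```text
clock: 24.7
tool_pos: [606.0, -220.5, 77.8]
tool_rot: [[-0.987, -0.16, 0.001], [-0.16, 0.987, -0.0], [-0.001, -0.0, -1.0]]
wrist_force: [-0.2, 0.3, -0.7]
finger_gap: 85.5
grip_force: 0.0
```

Request:
drive_tool --motion '[{"dp": [0,0.0055,0.05],"rot": [0,0,0],"gripper": 1},{"dp": [0,0.0055,0.1],"rot": [0,0,0],"gripper": 1},{"dp": [0,0.0055,0.1295],"rot": [0,0,0],"gripper": 1},{"dp": [0,0.0055,0.1295],"rot": [0,0,0],"gripper": 1},{"dp": [0,0.0055,0.1295],"rot": [0,0,0],"gripper": 1}]'

```text
clock: 25.2
tool_pos: [605.4, -218.2, 25.7]
tool_rot: [[-0.987, -0.159, -0.0], [-0.159, 0.987, 0.0], [-0.0, 0.0, -1.0]]
wrist_force: [0.4, 0.4, 0.6]
finger_gap: 85.5
grip_force: 0.0
```

Request:
drive_tool --motion '[{"dp": [0,0,0],"rot": [0,0,0],"gripper": 1},{"dp": [0,0,0],"rot": [0,0,0],"gripper": 0.3},{"dp": [0,0,0],"rot": [0,0,0],"gripper": -0.5},{"dp": [0,0,0],"rot": [0,0,0],"gripper": -0.5},{"dp": [0,0,0],"rot": [0,0,0],"gripper": -0.5}]' --newtons 60

```text
clock: 25.7
tool_pos: [605.8, -218.5, 26.1]
tool_rot: [[-0.987, -0.16, 0.001], [-0.16, 0.987, -0.001], [-0.001, -0.001, -1.0]]
wrist_force: [0.7, 0.0, -2.1]
finger_gap: 36.9
grip_force: 61.7
```

Request:
drive_tool --motion '[{"dp": [0,0,0],"rot": [0,0,0],"gripper": -0.5},{"dp": [0,0,0],"rot": [0,0,0],"gripper": -0.5},{"dp": [0,0,0],"rot": [0,0,0],"gripper": -0.5},{"dp": [0,0,0],"rot": [0,0,0],"gripper": -0.5},{"dp": [0,0,0],"rot": [0,0,0],"gripper": -0.5}]'

```text
clock: 26.2
tool_pos: [605.9, -218.5, 26.1]
tool_rot: [[-0.987, -0.16, 0.001], [-0.16, 0.987, -0.001], [-0.001, -0.001, -1.0]]
wrist_force: [-0.3, -0.9, 4.3]
finger_gap: 37.0
grip_force: 62.7
```

Request:
drive_tool --motion '[{"dp": [0,0,-0.02],"rot": [0,0,0],"gripper": -0.5},{"dp": [0,0,-0.06],"rot": [0,0,0],"gripper": -0.5},{"dp": [0,0,-0.12],"rot": [0,0,0],"gripper": -0.5},{"dp": [0,0,-0.19],"rot": [0,0,0],"gripper": -0.5},{"dp": [0,0,-0.225],"rot": [0,0,0],"gripper": -0.5}]'

```text
clock: 26.7
tool_pos: [605.6, -218.0, 117.2]
tool_rot: [[-0.987, -0.16, 0.001], [-0.16, 0.987, 0.0], [-0.001, -0.0, -1.0]]
wrist_force: [0.9, -1.6, -2.7]
finger_gap: 37.2
grip_force: 61.9
```

Request:
drive_tool --motion '[{"dp": [-0.02,0.1,0],"rot": [0,0,0.01],"gripper": -0.5},{"dp": [-0.04,0.2,0],"rot": [0,0,0.02],"gripper": -0.5},{"dp": [-0.06,0.3,0],"rot": [0,0,0.028],"gripper": -0.5},{"dp": [-0.08,0.4,0],"rot": [0,0,0.028],"gripper": -0.5},{"dp": [-0.087,0.474,0],"rot": [0,0,0.028],"gripper": -0.5}]'

```text
clock: 27.2
tool_pos: [608.3, -22.5, 114.6]
tool_rot: [[-1.0, 0.014, -0.002], [0.014, 1.0, 0.002], [0.002, 0.002, -1.0]]
wrist_force: [0.6, -0.4, -2.9]
finger_gap: 37.0
grip_force: 61.9
```

Request:
drive_tool --motion '[{"dp": [-0.001,0.1,0],"rot": [0,0,0],"gripper": -0.5},{"dp": [-0.002,0.2,0],"rot": [0,0,0],"gripper": -0.5},{"dp": [-0.002,0.3,0],"rot": [0,0,0],"gripper": -0.5},{"dp": [-0.002,0.4,0],"rot": [0,0,0],"gripper": -0.5},{"dp": [-0.002,0.48,0],"rot": [0,0,0],"gripper": -0.5}]'

```text
clock: 27.7
tool_pos: [611.7, 168.9, 114.6]
tool_rot: [[-1.0, 0.014, -0.003], [0.014, 1.0, 0.0], [0.003, 0.0, -1.0]]
wrist_force: [1.4, 0.1, -2.3]
finger_gap: 36.9
grip_force: 61.9
```

Request:
drive_tool --motion '[{"dp": [0,0,0.02],"rot": [0,0,0],"gripper": -0.5},{"dp": [0,0,0.06],"rot": [0,0,0],"gripper": -0.5},{"dp": [0,0,0.1],"rot": [0,0,0],"gripper": -0.5},{"dp": [0,0,0.12],"rot": [0,0,0],"gripper": -0.5},{"dp": [0,0,0.12],"rot": [0,0,0],"gripper": -0.5}]'

```text
clock: 28.2
tool_pos: [611.2, 165.8, 65.3]
tool_rot: [[-1.0, 0.016, -0.005], [0.016, 1.0, -0.001], [0.005, -0.001, -1.0]]
wrist_force: [-1.1, -0.4, -2.0]
finger_gap: 36.8
grip_force: 61.8
```

Request:
drive_tool --motion '[{"dp": [0,0,0],"rot": [0,0,0],"gripper": -0.5},{"dp": [0,0,0],"rot": [0,0,0],"gripper": -0.5},{"dp": [0,0,0],"rot": [0,0,0],"gripper": -0.5},{"dp": [0,0,0],"rot": [0,0,0],"gripper": -0.5},{"dp": [0,0,0],"rot": [0,0,0],"gripper": -0.5}]'

```text
clock: 28.7
tool_pos: [613.5, 166.6, 67.9]
tool_rot: [[-1.0, 0.016, 0.001], [0.016, 1.0, 0.0], [-0.001, 0.0, -1.0]]
wrist_force: [-0.6, -0.2, -3.0]
finger_gap: 36.8
grip_force: 61.8
```

Request:
drive_tool --motion '[{"dp": [0,0.002,0.01],"rot": [0,0,0],"gripper": -0.5},{"dp": [0,0.002,0.02],"rot": [0,0,0],"gripper": -0.5},{"dp": [0,0.002,0.03],"rot": [0,0,0],"gripper": -0.5},{"dp": [0,0.002,0.035],"rot": [0,0,0],"gripper": -0.5},{"dp": [0,0.002,0.04],"rot": [0,0,0],"gripper": -0.5}]'

```text
clock: 29.2
tool_pos: [613.0, 167.4, 51.0]
tool_rot: [[-1.0, 0.016, -0.001], [0.016, 1.0, -0.0], [0.001, -0.0, -1.0]]
wrist_force: [-0.3, 0.3, -1.3]
finger_gap: 37.1
grip_force: 61.9
```

Request:
drive_tool --motion '[{"dp": [0,0,0.004],"rot": [0,0,0],"gripper": -0.5},{"dp": [0,0,0.008],"rot": [0,0,0],"gripper": -0.5},{"dp": [0,0,0.012],"rot": [0,0,0],"gripper": -0.5},{"dp": [0,0,0.016],"rot": [0,0,0],"gripper": -0.5},{"dp": [0,0,0.018],"rot": [0,0,0],"gripper": -0.5}]'

```text
clock: 29.7
tool_pos: [613.2, 167.4, 44.1]
tool_rot: [[-1.0, 0.016, -0.0], [0.016, 1.0, 0.0], [0.0, 0.0, -1.0]]
wrist_force: [-0.5, 0.4, -3.0]
finger_gap: 37.0
grip_force: 61.9
```

Going in freely; seat it.

Request:
drive_tool --motion '[{"dp": [0,0,0.003],"rot": [0,0,0],"gripper": -0.5},{"dp": [0,0,0.006],"rot": [0,0,0],"gripper": -0.5},{"dp": [0,0,0.009],"rot": [0,0,0],"gripper": -0.5},{"dp": [0,0,0.012],"rot": [0,0,0],"gripper": -0.5},{"dp": [0,0,0.014],"rot": [0,0,0],"gripper": -0.5}]'

```text
clock: 30.2
tool_pos: [613.2, 167.4, 39.1]
tool_rot: [[-1.0, 0.016, 0.0], [0.016, 1.0, 0.0], [-0.0, 0.0, -1.0]]
wrist_force: [-1.7, 0.1, 6.3]
finger_gap: 36.9
grip_force: 62.7
```

Request:
drive_tool --motion '[{"dp": [0,0,0.001],"rot": [0,0,0],"gripper": -0.5},{"dp": [0,0,0.002],"rot": [0,0,0],"gripper": -0.5},{"dp": [0,0,0.003],"rot": [0,0,0],"gripper": -0.5},{"dp": [0,0,0.003],"rot": [0,0,0],"gripper": -0.5},{"dp": [0,0,0.003],"rot": [0,0,0],"gripper": -0.5}]'

```text
clock: 30.7
tool_pos: [613.2, 167.4, 39.1]
tool_rot: [[-1.0, 0.016, 0.001], [0.016, 1.0, 0.0], [-0.001, 0.0, -1.0]]
wrist_force: [-4.3, -1.2, 8.9]
finger_gap: 37.0
grip_force: 63.4
```

Request:
drive_tool --motion '[{"dp": [0,0,-0.002],"rot": [0,0,0],"gripper": 0.0},{"dp": [0,0,-0.002],"rot": [0,0,0],"gripper": 0.35},{"dp": [0,0,-0.003],"rot": [0,0,0],"gripper": 0.35},{"dp": [0,0,-0.05],"rot": [0,0,0],"gripper": 0.35},{"dp": [0,0,-0.15],"rot": [0,0,0],"gripper": 0.35}]'

```text
clock: 31.2
tool_pos: [610.1, 166.8, 94.1]
tool_rot: [[-1.0, 0.016, -0.008], [0.016, 1.0, -0.001], [0.008, -0.001, -1.0]]
wrist_force: [0.5, -0.4, -0.4]
finger_gap: 57.3
grip_force: 0.0
```

Request:
drive_tool --motion '[{"dp": [0.02,-0.02,-0.05],"rot": [0,0,0],"gripper": 0.5},{"dp": [0.04,-0.12,-0.05],"rot": [0,0,0],"gripper": 0.5},{"dp": [0.07,-0.24,-0.05],"rot": [0,0,0],"gripper": 1},{"dp": [0.1,-0.35,-0.05],"rot": [0,0,0],"gripper": 1},{"dp": [0.12,-0.46,-0.05],"rot": [0,0,0],"gripper": 1}]'

```text
clock: 31.7
tool_pos: [561.5, -17.3, 117.5]
tool_rot: [[-1.0, 0.015, 0.0], [0.015, 1.0, 0.0], [-0.0, 0.0, -1.0]]
wrist_force: [-0.4, 0.0, -0.5]
finger_gap: 85.7
grip_force: 0.0
```

Request:
drive_tool --motion '[{"dp": [0.03,-0.1,0],"rot": [0,0,0.01],"gripper": 1},{"dp": [0.06,-0.2,0],"rot": [0,0,0.025],"gripper": 1},{"dp": [0.09,-0.3,0],"rot": [0,0,0.042],"gripper": 1},{"dp": [0.12,-0.4,0],"rot": [0,0,0.042],"gripper": 1},{"dp": [0.15,-0.48,0],"rot": [0,0,0.042],"gripper": 1}]'

```text
clock: 32.2
tool_pos: [498.9, -209.2, 117.5]
tool_rot: [[-0.961, 0.277, 0.001], [0.277, 0.961, -0.001], [-0.001, -0.0, -1.0]]
wrist_force: [0.4, -0.8, 0.9]
finger_gap: 85.5
grip_force: 0.0
```

```bash
python3 - <<'E'
from h import *
t=mean("top",4);np.save("t3.npy",t);s=st()
c,y,la,lb=driver(t,(369,212));print(c.round(1),np.degrees(y).round(1),round(la,1),round(lb,1))
R=s["tool_rot"]
print("d tool",(R.T@(np.array([c[0]+.3,c[1],26])-s["tool_pos"])/400).round(4), "rot", ((np.degrees(np.arctan2(-R[1,0],-R[0,0]))-np.degrees(y))/360).round(4))
E
```

```text
32.4 [ 499.2 -207.4  117.4] F [-0.8  0.5  0.6] gap 85.3 grip 0.0 x [-0.961  0.278 -0.   ] z [ 0.     0.001 -1.   ] q6 [-0.51  0.38 -0.26  0.93  0.   -0.23]
[nan nan] nan 44.0 44.0
d tool [nan nan nan] rot nanh.py:40: RuntimeWarning: Mean of empty slice.
  va,vb=v[A].mean(),v[B].mean();la,lb=A.sum()*a/38,B.sum()*a/38
  ret = ret.dtype.type(ret / rcount)
```

```bash
python3 - <<'E'
from h import *
t=np.load("t3.npy");b=mean("scene",2)
w=px((450,-338,10),"scene").astype(int);print(w)
show(np.hstack([t[130:260,270:400],b[w[1]-65:w[1]+65,w[0]-65:w[0]+65]]),(0,0,260,130),3,"pics/c.png")
E
```

```text
[133 225]
```

View pics/c.png

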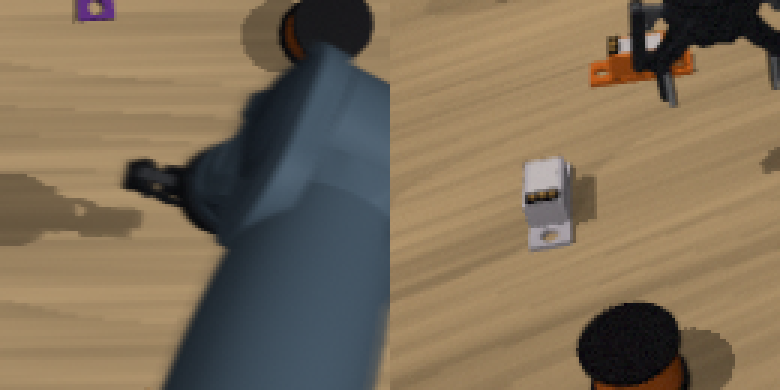

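In the scene crop the last driver, with its box at (549,190), has shifted from where it was at the start: it was knocked. The arm hides it in the top view, so I'll move the arm aside and re-measure.

Request:
drive_tool --motion '[{"dp": [0.05,0.1,0],"rot": [0,0,0],"gripper": 1},{"dp": [0.1,0.2,0],"rot": [0,0,0],"gripper": 1},{"dp": [0.12,0.3,0],"rot": [0,0,0],"gripper": 1},{"dp": [0.12,0.4,0],"rot": [0,0,0],"gripper": 1},{"dp": [0.12,0.4,0],"rot": [0,0,0],"gripper": 1}]'

```text
clock: 33.0
tool_pos: [497.9, -34.5, 117.6]
tool_rot: [[-0.964, 0.268, 0.001], [0.268, 0.963, 0.002], [-0.0, 0.002, -1.0]]
wrist_force: [0.6, -1.3, 1.1]
finger_gap: 85.3
grip_force: 0.0
```

```bash
cat > m.py <<'E'
from h import *
t=mean("top",4);np.save("t4.npy",t);s=st()
m=white(t,.17,115).astype(np.uint8)[::U,::U];m[:, :290]=0;m[:130]=0;m[280:]=0
n,_,S,C=cv2.connectedComponentsWithStats(m)
R=s["tool_rot"]
for i in range(1,n):
    if S[i,4]>120:
        print(C[i],S[i,4])
        for y0 in(-.5,-.25,0,.25):
            c,y,la,lb=driver(t,C[i],y0);print(c.round(1),np.degrees(y).round(1),round(la,1),round(lb,1),"dtool",(R.T@(np.array([c[0]+.3,c[1],26])-s["tool_pos"])/400).round(4),"rot",((np.degrees(np.arctan2(-R[1,0],-R[0,0]))-np.degrees(y))/360).round(4))
E
python3 m.py 2>/dev/null
python3 -c "
from h import *
t=np.load('t4.npy');show(t,(300,140,420,250),5,'pics/c2.png')"
```

```text
33.2 [497.4 -39.9 117.4] F [ 1.2 -0.7 -0. ] gap 85.1 grip 0.0 x [-0.961  0.275 -0.   ] z [-0. -0. -1.] q6 [-0.21  0.31 -0.37  0.89 -0.    0.07]
[381.92877493 218.86039886] 351
[ 434.  -373.3] -16.7 55.9 55.9 dtool [-0.0781 -0.8447  0.2289] rot 0.0021
[ 434.  -373.3] -16.7 55.9 55.9 dtool [-0.0781 -0.8447  0.2289] rot 0.0021
[ 434.  -373.3] -16.7 55.9 55.9 dtool [-0.0781 -0.8447  0.2289] rot 0.0021
[ 434.  -373.3] -16.7 55.9 55.9 dtool [-0.0781 -0.8447  0.2289] rot 0.0021
[335.4488189  272.11023622] 127
[nan nan] nan 44.0 44.0 dtool [nan nan nan] rot nan
[nan nan] nan 44.0 44.0 dtool [nan nan nan] rot nan
[nan nan] nan 44.0 44.0 dtool [nan nan nan] rot nan
[nan nan] nan 44.0 44.0 dtool [nan nan nan] rot nan
```

View pics/c2.png

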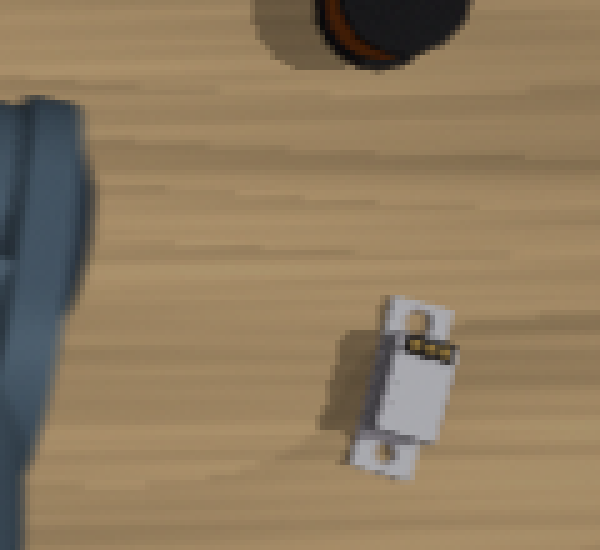

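The driver now lies at (434,−373), yaw −16.7°, with its strip still at the far end (pixel (432,348) in the crop).

Request:
drive_tool --motion '[{"dp": [-0.01,-0.1,0],"rot": [0,0,0.002],"gripper": 1},{"dp": [-0.02,-0.2,0],"rot": [0,0,0.002],"gripper": 1},{"dp": [-0.03,-0.3,0],"rot": [0,0,0.002],"gripper": 1},{"dp": [-0.035,-0.4,0],"rot": [0,0,0.002],"gripper": 1},{"dp": [-0.04,-0.48,0],"rot": [0,0,0.002],"gripper": 1}]'

```text
clock: 33.7
tool_pos: [458.6, -232.1, 117.5]
tool_rot: [[-0.957, 0.291, 0.0], [0.291, 0.957, -0.001], [-0.0, -0.001, -1.0]]
wrist_force: [0.1, 0.3, -0.2]
finger_gap: 85.2
grip_force: 0.0
```

Request:
drive_tool --motion '[{"dp": [-0.03,-0.12,0],"rot": [0,0,0],"gripper": 1},{"dp": [-0.038,-0.24,0],"rot": [0,0,0],"gripper": 1},{"dp": [-0.038,-0.345,0],"rot": [0,0,0],"gripper": 1},{"dp": [-0.038,-0.365,0.05],"rot": [0,0,0],"gripper": 1},{"dp": [-0.038,-0.365,0.1],"rot": [0,0,0],"gripper": 1}]'

```text
clock: 34.2
tool_pos: [431.2, -377.3, 77.5]
tool_rot: [[-0.956, 0.293, 0.002], [0.293, 0.956, -0.003], [-0.002, -0.002, -1.0]]
wrist_force: [0.1, 0.2, -1.2]
finger_gap: 85.8
grip_force: 0.0
```

Request:
drive_tool --motion '[{"dp": [0,0,0],"rot": [0,0,0],"gripper": 1},{"dp": [0,0,0],"rot": [0,0,0],"gripper": 1},{"dp": [0,0,0],"rot": [0,0,0],"gripper": 1},{"dp": [0,0,0],"rot": [0,0,0],"gripper": 1},{"dp": [0,0,0],"rot": [0,0,0],"gripper": 1}]'

```text
clock: 34.7
tool_pos: [432.9, -373.2, 78.4]
tool_rot: [[-0.958, 0.287, 0.001], [0.287, 0.958, -0.001], [-0.001, -0.001, -1.0]]
wrist_force: [-0.2, -0.1, 0.2]
finger_gap: 85.3
grip_force: 0.0
```

```bash
python3 - <<'E'
from h import *
s=st();R=s["tool_rot"]
print((R.T@(np.array([434.3,-373.3,26])-s["tool_pos"])/400).round(4))
E
```

```text
34.7 [ 432.9 -373.2   78.4] F [-0.2 -0.1  0.2] gap 85.3 grip 0.0 x [-0.958  0.287 -0.001] z [ 0.001 -0.001 -1.   ] q6 [-0.82  0.47 -0.23  0.87  0.   -0.53]
[-0.0033  0.0009  0.1309]
```

Request:
drive_tool --motion '[{"dp": [-0.0033,0.001,0.05],"rot": [0,0,0],"gripper": 1},{"dp": [-0.0033,0.001,0.1],"rot": [0,0,0],"gripper": 1},{"dp": [-0.0033,0.001,0.131],"rot": [0,0,0],"gripper": 1},{"dp": [-0.0033,0.001,0.131],"rot": [0,0,0],"gripper": 1},{"dp": [-0.0033,0.001,0.131],"rot": [0,0,0],"gripper": 1}]'

```text
clock: 35.2
tool_pos: [433.8, -373.0, 25.4]
tool_rot: [[-0.958, 0.288, -0.0], [0.288, 0.958, 0.0], [0.0, 0.0, -1.0]]
wrist_force: [0.4, -0.0, -0.0]
finger_gap: 85.4
grip_force: 0.0
```

Request:
drive_tool --motion '[{"dp": [0,0,0],"rot": [0,0,0],"gripper": 1},{"dp": [0,0,0],"rot": [0,0,0],"gripper": 0.3},{"dp": [0,0,0],"rot": [0,0,0],"gripper": -0.5},{"dp": [0,0,0],"rot": [0,0,0],"gripper": -0.5},{"dp": [0,0,0],"rot": [0,0,0],"gripper": -0.5}]' --newtons 60

```text
clock: 35.7
tool_pos: [434.0, -373.5, 25.6]
tool_rot: [[-0.958, 0.288, 0.001], [0.288, 0.958, -0.001], [-0.001, -0.001, -1.0]]
wrist_force: [0.6, -0.5, -1.3]
finger_gap: 36.9
grip_force: 61.6
```

Request:
drive_tool --motion '[{"dp": [0,0,0],"rot": [0,0,0],"gripper": -0.5},{"dp": [0,0,0],"rot": [0,0,0],"gripper": -0.5},{"dp": [0,0,0],"rot": [0,0,0],"gripper": -0.5},{"dp": [0,0,0],"rot": [0,0,0],"gripper": -0.5},{"dp": [0,0,0],"rot": [0,0,0],"gripper": -0.5}]'

```text
clock: 36.2
tool_pos: [434.0, -373.5, 25.6]
tool_rot: [[-0.958, 0.288, 0.001], [0.288, 0.958, -0.001], [-0.001, -0.001, -1.0]]
wrist_force: [-1.4, -0.6, 4.6]
finger_gap: 36.8
grip_force: 62.5
```

Request:
drive_tool --motion '[{"dp": [0,0,-0.02],"rot": [0,0,0],"gripper": -0.5},{"dp": [0,0,-0.06],"rot": [0,0,0],"gripper": -0.5},{"dp": [0,0,-0.12],"rot": [0,0,0],"gripper": -0.5},{"dp": [0,0,-0.19],"rot": [0,0,0],"gripper": -0.5},{"dp": [0,0,-0.225],"rot": [0,0,0],"gripper": -0.5}]'

```text
clock: 36.7
tool_pos: [433.9, -373.1, 116.8]
tool_rot: [[-0.958, 0.288, 0.001], [0.288, 0.958, -0.0], [-0.001, -0.0, -1.0]]
wrist_force: [0.6, 0.5, -2.4]
finger_gap: 37.1
grip_force: 61.8
```

Request:
drive_tool --motion '[{"dp": [-0.006,0.06,0],"rot": [0,0,-0.01],"gripper": -0.5},{"dp": [-0.013,0.15,0],"rot": [0,0,-0.02],"gripper": -0.5},{"dp": [-0.02,0.25,0],"rot": [0,0,-0.03],"gripper": -0.5},{"dp": [-0.027,0.34,0],"rot": [0,0,-0.04],"gripper": -0.5},{"dp": [-0.032,0.4145,0],"rot": [0,0,-0.044],"gripper": -0.5}]'

```text
clock: 37.2
tool_pos: [493.1, -215.4, 114.4]
tool_rot: [[-1.0, 0.013, -0.002], [0.013, 1.0, 0.002], [0.002, 0.002, -1.0]]
wrist_force: [0.3, -0.9, -1.7]
finger_gap: 37.2
grip_force: 61.7
```

Request:
drive_tool --motion '[{"dp": [-0.03,0.08,0],"rot": [0,0,0],"gripper": -0.5},{"dp": [-0.06,0.16,0],"rot": [0,0,0],"gripper": -0.5},{"dp": [-0.09,0.24,0],"rot": [0,0,0],"gripper": -0.5},{"dp": [-0.12,0.32,0],"rot": [0,0,0],"gripper": -0.5},{"dp": [-0.144,0.39,0],"rot": [0,0,0],"gripper": -0.5}]'

```text
clock: 37.7
tool_pos: [553.2, -60.8, 114.4]
tool_rot: [[-1.0, 0.015, -0.002], [0.015, 1.0, 0.001], [0.002, 0.001, -1.0]]
wrist_force: [0.7, -0.2, -2.1]
finger_gap: 37.3
grip_force: 61.7
```

Request:
drive_tool --motion '[{"dp": [-0.03,0.09,0],"rot": [0,0,0],"gripper": -0.5},{"dp": [-0.06,0.18,0],"rot": [0,0,0],"gripper": -0.5},{"dp": [-0.1,0.28,0],"rot": [0,0,0],"gripper": -0.5},{"dp": [-0.139,0.36,0],"rot": [0,0,0],"gripper": -0.5},{"dp": [-0.139,0.3835,0],"rot": [0,0,0],"gripper": -0.5}]'

```text
clock: 38.2
tool_pos: [612.5, 93.2, 114.4]
tool_rot: [[-1.0, 0.012, -0.0], [0.012, 1.0, 0.002], [0.0, 0.002, -1.0]]
wrist_force: [0.0, 0.3, -2.5]
finger_gap: 37.2
grip_force: 61.6
```

Request:
drive_tool --motion '[{"dp": [0,0,0.02],"rot": [0,0,0],"gripper": -0.5},{"dp": [0,0,0.06],"rot": [0,0,0],"gripper": -0.5},{"dp": [0,0,0.1],"rot": [0,0,0],"gripper": -0.5},{"dp": [0,0,0.12],"rot": [0,0,0],"gripper": -0.5},{"dp": [0,0,0.12],"rot": [0,0,0],"gripper": -0.5}]'

```text
clock: 38.7
tool_pos: [609.4, 88.4, 65.0]
tool_rot: [[-1.0, 0.017, -0.005], [0.017, 1.0, -0.0], [0.005, -0.001, -1.0]]
wrist_force: [0.6, -0.3, -1.8]
finger_gap: 37.4
grip_force: 61.6
```

Request:
drive_tool --motion '[{"dp": [0,0,0],"rot": [0,0,0],"gripper": -0.5},{"dp": [0,0,0],"rot": [0,0,0],"gripper": -0.5},{"dp": [0,0,0],"rot": [0,0,0],"gripper": -0.5},{"dp": [0,0,0],"rot": [0,0,0],"gripper": -0.5},{"dp": [0,0,0],"rot": [0,0,0],"gripper": -0.5}]'

```text
clock: 39.2
tool_pos: [612.0, 89.7, 67.5]
tool_rot: [[-1.0, 0.016, 0.001], [0.016, 1.0, 0.0], [-0.001, 0.0, -1.0]]
wrist_force: [0.1, 0.3, -2.0]
finger_gap: 36.8
grip_force: 61.6
```

Request:
drive_tool --motion '[{"dp": [0,-0.001,0.01],"rot": [0,0,0],"gripper": -0.5},{"dp": [0,-0.001,0.02],"rot": [0,0,0],"gripper": -0.5},{"dp": [0,-0.001,0.03],"rot": [0,0,0],"gripper": -0.5},{"dp": [0,-0.001,0.035],"rot": [0,0,0],"gripper": -0.5},{"dp": [0,-0.001,0.04],"rot": [0,0,0],"gripper": -0.5}]'

```text
clock: 39.7
tool_pos: [611.5, 89.3, 50.6]
tool_rot: [[-1.0, 0.016, -0.001], [0.016, 1.0, 0.0], [0.001, 0.0, -1.0]]
wrist_force: [0.2, 0.4, -3.2]
finger_gap: 37.2
grip_force: 61.6
```

Request:
drive_tool --motion '[{"dp": [0,0,0.004],"rot": [0,0,0],"gripper": -0.5},{"dp": [0,0,0.008],"rot": [0,0,0],"gripper": -0.5},{"dp": [0,0,0.012],"rot": [0,0,0],"gripper": -0.5},{"dp": [0,0,0.016],"rot": [0,0,0],"gripper": -0.5},{"dp": [0,0,0.018],"rot": [0,0,0],"gripper": -0.5}]'

```text
clock: 40.2
tool_pos: [611.6, 89.3, 43.7]
tool_rot: [[-1.0, 0.016, -0.0], [0.016, 1.0, 0.0], [0.0, 0.0, -1.0]]
wrist_force: [-0.0, 0.8, -1.8]
finger_gap: 36.9
grip_force: 61.6
```

Request:
drive_tool --motion '[{"dp": [0,0,0.003],"rot": [0,0,0],"gripper": -0.5},{"dp": [0,0,0.006],"rot": [0,0,0],"gripper": -0.5},{"dp": [0,0,0.009],"rot": [0,0,0],"gripper": -0.5},{"dp": [0,0,0.012],"rot": [0,0,0],"gripper": -0.5},{"dp": [0,0,0.014],"rot": [0,0,0],"gripper": -0.5}]'

```text
clock: 40.7
tool_pos: [611.7, 89.3, 38.6]
tool_rot: [[-1.0, 0.016, 0.0], [0.016, 1.0, 0.0], [-0.0, 0.0, -1.0]]
wrist_force: [-3.2, -0.0, 5.3]
finger_gap: 37.5
grip_force: 62.5
```

Request:
drive_tool --motion '[{"dp": [0,0,0.001],"rot": [0,0,0],"gripper": -0.5},{"dp": [0,0,0.002],"rot": [0,0,0],"gripper": -0.5},{"dp": [0,0,0.003],"rot": [0,0,0],"gripper": -0.5},{"dp": [0,0,0.003],"rot": [0,0,0],"gripper": -0.5},{"dp": [0,0,0.003],"rot": [0,0,0],"gripper": -0.5}]'

```text
clock: 41.2
tool_pos: [611.7, 89.3, 38.6]
tool_rot: [[-1.0, 0.016, 0.001], [0.016, 1.0, -0.0], [-0.001, -0.0, -1.0]]
wrist_force: [-4.9, 0.5, 8.9]
finger_gap: 37.3
grip_force: 63.3
```

All three are seated. Release, retract and inspect.

Request:
drive_tool --motion '[{"dp": [0,0,-0.002],"rot": [0,0,0],"gripper": 0.0},{"dp": [0,0,-0.002],"rot": [0,0,0],"gripper": 0.35},{"dp": [0,0,-0.003],"rot": [0,0,0],"gripper": 0.35},{"dp": [0,0,-0.05],"rot": [0,0,0],"gripper": 0.35},{"dp": [0,0,-0.15],"rot": [0,0,0],"gripper": 0.35}]'

```text
clock: 41.7
tool_pos: [608.5, 89.1, 93.9]
tool_rot: [[-1.0, 0.016, -0.008], [0.016, 1.0, -0.0], [0.008, -0.0, -1.0]]
wrist_force: [0.6, -1.1, -0.5]
finger_gap: 57.6
grip_force: 0.0
```

Request:
drive_tool --motion '[{"dp": [0.05,-0.1,-0.1],"rot": [0,0,0],"gripper": 0.5},{"dp": [0.15,-0.18,-0.2],"rot": [0,0,0],"gripper": 0.5},{"dp": [0.25,-0.25,-0.3],"rot": [0,0,0],"gripper": 1},{"dp": [0.3,-0.35,-0.3],"rot": [0,0,0],"gripper": 1},{"dp": [0.3,-0.35,-0.3],"rot": [0,0,0],"gripper": 1}]'

```text
clock: 42.2
tool_pos: [488.4, -50.8, 219.1]
tool_rot: [[-1.0, 0.017, 0.003], [0.017, 1.0, -0.001], [-0.003, -0.001, -1.0]]
wrist_force: [1.3, 0.4, -0.2]
finger_gap: 85.5
grip_force: 0.0
```

```bash
python3 - <<'E'
from h import *
st();t=mean("top",4);np.save("t5.npy",t);b=mean("scene",4);np.save("b5.npy",b)
A=t[130:235,105:245];B=b[100:205,225:365]
show(np.vstack([A,B]),(0,0,140,210),2.85,"pics/t5.png")
g=cv2.resize(t.max(2).astype(np.float32),None,fx=U,fy=U,interpolation=cv2.INTER_CUBIC)
m=(g<38).astype(np.uint8);m[:,:115*U]=0;m[:,158*U:]=0;m[:184*U]=0;m[226*U:]=0
m=cv2.morphologyEx(m,cv2.MORPH_CLOSE,np.ones((9,9),np.uint8))
cs=max(cv2.findContours(m,0,2)[0],key=cv2.contourArea)
p=cv2.approxPolyDP(cv2.convexHull(cs),U*1.5,True).reshape(-1,2)/U-.44
for q in p: print(q.round(1),xy(q,4).round(1))
E
```

```text
42.2 [488.4 -50.8 219.1] F [ 1.3  0.4 -0.2] gap 85.5 grip 0.0 x [-1.     0.017 -0.003] z [ 0.003 -0.001 -1.   ] q6 [-0.23  0.22 -0.22  1.13 -0.   -0.22]
[123.3 186.3] [548.7 429.2]
[154.1 188.2] [540.6 332.4]
[150.9 222.1] [434.2 342.6]
[120.2 219.9] [443.  438.7]
[115.6 206.9] [484.1 453.3]
[115.9 197.9] [512.4 452.2]
```

View pics/t5.png

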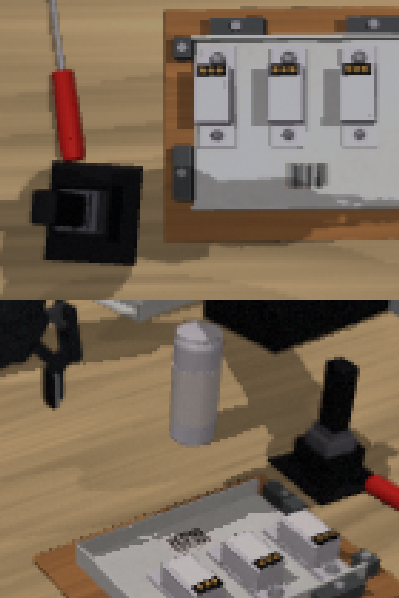

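All three drivers sit flat, strips to the far pegs (top crop (212,71), (285,71), (355,71)), and the tray is still at the stops. The holster centre is about (492,386), yaw −5.2°. Next, the scanner.

Request:
drive_tool --motion '[{"dp": [0,0.1,-0.04],"rot": [0,0,0.0117],"gripper": 1},{"dp": [0,0.2,-0.04],"rot": [0,0,0.0117],"gripper": 1},{"dp": [0,0.3,-0.04],"rot": [0,0,0.0117],"gripper": 1},{"dp": [0,0.4,-0.04],"rot": [0,0,0.0117],"gripper": 1},{"dp": [0.004,0.46,-0.04],"rot": [0,0,0.0117],"gripper": 1}]'

```text
clock: 43.1
tool_pos: [490.6, 138.6, 232.4]
tool_rot: [[-0.996, 0.085, -0.001], [0.085, 0.996, 0.001], [0.001, 0.001, -1.0]]
wrist_force: [0.1, -0.0, -0.4]
finger_gap: 85.3
grip_force: 0.0
```

Request:
drive_tool --motion '[{"dp": [0.005,0.1,0],"rot": [0,0,0],"gripper": 1},{"dp": [0.01,0.2,0],"rot": [0,0,0],"gripper": 1},{"dp": [0.015,0.3,0],"rot": [0,0,0],"gripper": 1},{"dp": [0.02,0.4,0],"rot": [0,0,0],"gripper": 1},{"dp": [0.03,0.46,0],"rot": [0,0,0],"gripper": 1}]'

```text
clock: 43.6
tool_pos: [494.8, 323.3, 232.0]
tool_rot: [[-0.996, 0.086, -0.001], [0.086, 0.996, 0.001], [0.001, 0.0, -1.0]]
wrist_force: [-0.4, -0.0, -0.0]
finger_gap: 85.1
grip_force: 0.0
```

Request:
drive_tool --motion '[{"dp": [0.02,0.1,0],"rot": [0,0,0],"gripper": 1},{"dp": [0.025,0.17,0],"rot": [0,0,0],"gripper": 1},{"dp": [0.025,0.17,0],"rot": [0,0,0],"gripper": 1},{"dp": [0.025,0.17,0],"rot": [0,0,0],"gripper": 1},{"dp": [0.025,0.17,0],"rot": [0,0,0],"gripper": 1}]'

```text
clock: 44.1
tool_pos: [491.1, 387.7, 232.5]
tool_rot: [[-0.996, 0.089, -0.001], [0.089, 0.996, -0.001], [0.001, -0.001, -1.0]]
wrist_force: [-0.4, -0.5, -0.0]
finger_gap: 85.4
grip_force: 0.0
```

```bash
python3 - <<'E'
from h import *
s=st();R=s["tool_rot"]
print((R.T@(np.array([491.9,386.5,128])-s["tool_pos"])/400).round(4))
print(xy((115.75,202.4),154))
E
```

```text
44.1 [491.1 387.7 232.5] F [-0.4 -0.5 -0. ] gap 85.4 grip 0.0 x [-0.996  0.089  0.001] z [-0.001 -0.001 -1.   ] q6 [ 0.57  0.49  0.21  1.3  -0.    0.66]
[-0.0024 -0.0025  0.2614]
[490.63298279 396.14603702]
```

Request:
drive_tool --motion '[{"dp": [-0.001,-0.005,0.05],"rot": [0,0,0],"gripper": 1},{"dp": [-0.001,-0.005,0.1],"rot": [0,0,0],"gripper": 1},{"dp": [-0.001,-0.005,0.17],"rot": [0,0,0],"gripper": 1},{"dp": [-0.001,-0.005,0.23],"rot": [0,0,0],"gripper": 1},{"dp": [-0.001,-0.005,0.26],"rot": [0,0,0],"gripper": 1}]'

```text
clock: 44.6
tool_pos: [490.5, 384.1, 126.8]
tool_rot: [[-0.996, 0.091, -0.003], [0.091, 0.996, -0.002], [0.003, -0.002, -1.0]]
wrist_force: [-0.2, -0.7, -0.3]
finger_gap: 85.5
grip_force: 0.0
```

Request:
drive_tool --motion '[{"dp": [0,0,0],"rot": [0,0,0],"gripper": 1},{"dp": [0,0,0],"rot": [0,0,0],"gripper": 1},{"dp": [0,0,0],"rot": [0,0,0],"gripper": 0.2},{"dp": [0,0,0],"rot": [0,0,0],"gripper": -0.2},{"dp": [0,0,0],"rot": [0,0,0],"gripper": -0.3}]' --newtons 40

```text
clock: 45.1
tool_pos: [492.1, 386.5, 130.1]
tool_rot: [[-0.996, 0.089, 0.002], [0.089, 0.996, 0.001], [-0.001, 0.001, -1.0]]
wrist_force: [-0.2, 0.2, 0.1]
finger_gap: 44.3
grip_force: 0.0
```

Request:
drive_tool --motion '[{"dp": [0,0,0],"rot": [0,0,0],"gripper": -0.4},{"dp": [0,0,0],"rot": [0,0,0],"gripper": -0.6},{"dp": [0,0,0],"rot": [0,0,0],"gripper": -0.8},{"dp": [0,0,0],"rot": [0,0,0],"gripper": -0.8},{"dp": [0,0,0],"rot": [0,0,0],"gripper": -0.8}]'

```text
clock: 45.6
tool_pos: [491.9, 386.5, 129.6]
tool_rot: [[-0.996, 0.089, 0.001], [0.089, 0.996, 0.001], [-0.001, 0.001, -1.0]]
wrist_force: [1.3, 0.8, 4.5]
finger_gap: 25.3
grip_force: 40.1
```

Request:
drive_tool --motion '[{"dp": [0,0,-0.02],"rot": [0,0,0],"gripper": -0.8},{"dp": [0,0,-0.07],"rot": [0,0,0],"gripper": -0.8},{"dp": [0,0,-0.14],"rot": [0,0,0],"gripper": -0.8},{"dp": [0,0,-0.21],"rot": [0,0,0],"gripper": -0.8},{"dp": [0,0,-0.25],"rot": [0,0,0],"gripper": -0.8}]' --newtons 60

```text
clock: 46.1
tool_pos: [491.6, 386.0, 230.9]
tool_rot: [[-0.996, 0.089, 0.001], [0.089, 0.996, 0.0], [-0.001, 0.0, -1.0]]
wrist_force: [1.0, -0.0, -2.1]
finger_gap: 25.4
grip_force: 59.3
```

Request:
drive_tool --motion '[{"dp": [-0.01,-0.04,0],"rot": [0,0,0],"gripper": -0.8},{"dp": [-0.03,-0.11,0],"rot": [0,0,0],"gripper": -0.8},{"dp": [-0.045,-0.18,0],"rot": [0,0,0],"gripper": -0.8},{"dp": [-0.06,-0.25,0],"rot": [0,0,0],"gripper": -0.8},{"dp": [-0.08,-0.32,0],"rot": [0,0,0],"gripper": -0.8}]'

```text
clock: 46.6
tool_pos: [510.6, 253.2, 227.3]
tool_rot: [[-0.996, 0.089, -0.004], [0.089, 0.996, -0.002], [0.003, -0.002, -1.0]]
wrist_force: [-0.1, 0.3, -3.1]
finger_gap: 25.4
grip_force: 59.4
```

Request:
drive_tool --motion '[{"dp": [-0.02,-0.07,0],"rot": [0,0,0],"gripper": -0.8},{"dp": [-0.04,-0.14,0],"rot": [0,0,0],"gripper": -0.8},{"dp": [-0.05,-0.2,0],"rot": [0,0,0],"gripper": -0.8},{"dp": [-0.06,-0.24,0],"rot": [0,0,0],"gripper": -0.8},{"dp": [-0.06,-0.264,0],"rot": [0,0,0],"gripper": -0.8}]'

```text
clock: 47.1
tool_pos: [525.4, 146.0, 227.5]
tool_rot: [[-0.996, 0.091, -0.003], [0.091, 0.996, -0.001], [0.003, -0.002, -1.0]]
wrist_force: [-0.0, 0.9, -1.6]
finger_gap: 25.4
grip_force: 59.5
```

Request:
drive_tool --motion '[{"dp": [0,0,0],"rot": [0,0,0],"gripper": -0.8},{"dp": [0,0,0],"rot": [0,0,0],"gripper": -0.8},{"dp": [0,0,0],"rot": [0,0,0],"gripper": -0.8},{"dp": [0,0,0],"rot": [0,0,0],"gripper": -0.8},{"dp": [0,0,0],"rot": [0,0,0],"gripper": -0.8}]'

```text
clock: 47.6
tool_pos: [526.5, 149.0, 229.1]
tool_rot: [[-0.996, 0.088, 0.0], [0.088, 0.996, 0.0], [-0.0, 0.0, -1.0]]
wrist_force: [-0.8, -0.8, -1.7]
finger_gap: 25.3
grip_force: 59.5
```

Request:
drive_tool --motion '[{"dp": [-0.001,0,0.01],"rot": [0,0,0],"gripper": -0.8},{"dp": [-0.001,0,0.02],"rot": [0,0,0],"gripper": -0.8},{"dp": [-0.001,0,0.026],"rot": [0,0,0],"gripper": -0.8},{"dp": [-0.001,0,0.026],"rot": [0,0,0],"gripper": -0.8},{"dp": [-0.001,0,0.026],"rot": [0,0,0],"gripper": -0.8}]'

```text
clock: 48.1
tool_pos: [526.8, 148.4, 218.5]
tool_rot: [[-0.996, 0.089, -0.0], [0.089, 0.996, 0.0], [0.0, 0.0, -1.0]]
wrist_force: [0.1, 0.1, -2.0]
finger_gap: 25.4
grip_force: 59.5
```

Request:
drive_tool --motion '[{"dp": [0,0,0],"rot": [0,0,0],"gripper": -0.8},{"dp": [0,0,0],"rot": [0,0,0],"gripper": -0.8},{"dp": [0,0,0],"rot": [0,0,0],"gripper": -0.8},{"dp": [0,0,0],"rot": [0,0,0],"gripper": -0.8},{"dp": [0,0,0],"rot": [0,0,0],"gripper": -0.8}]'

```text
clock: 48.6
tool_pos: [526.9, 148.4, 218.7]
tool_rot: [[-0.996, 0.089, 0.0], [0.089, 0.996, 0.0], [-0.0, 0.0, -1.0]]
wrist_force: [0.5, 0.4, -3.0]
finger_gap: 25.4
grip_force: 59.5
```

```bash
python3 - <<'E'
from h import *
b=mean("scene",3);w=px((527,149,90),"scene").astype(int)
show(b,(w[0]-60,w[1]-55,w[0]+60,w[1]+55),5,"pics/scan.png")
E
```

```text
(no output)
```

View pics/scan.png

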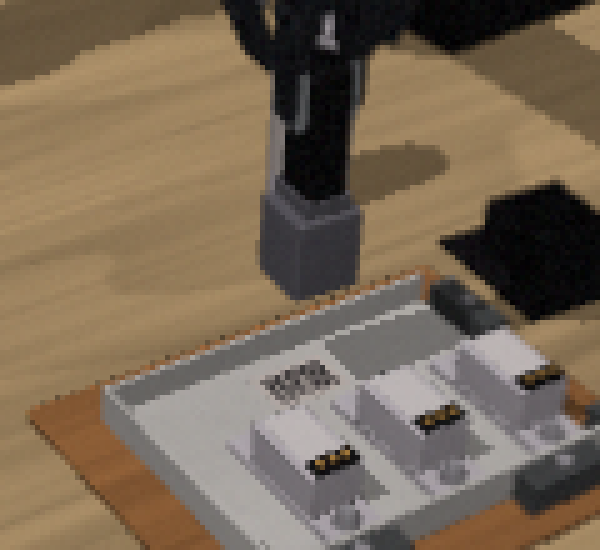

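Request:
drive_tool --motion '[{"dp": [0,0,0],"rot": [0,0,0],"gripper": -0.8},{"dp": [0,0,0],"rot": [0,0,0],"gripper": -0.8},{"dp": [0,0,0],"rot": [0,0,0],"gripper": -0.8},{"dp": [0,0,0],"rot": [0,0,0],"gripper": -0.8},{"dp": [0,0,0],"rot": [0,0,0],"gripper": -0.8}]'

```text
clock: 49.25
tool_pos: [526.9, 148.4, 218.7]
tool_rot: [[-0.996, 0.089, 0.0], [0.089, 0.996, 0.0], [-0.0, 0.0, -1.0]]
wrist_force: [0.6, -0.1, -2.3]
finger_gap: 25.2
grip_force: 59.5
```

Request:
drive_tool --motion '[{"dp": [0,0,0],"rot": [0,0,0],"gripper": -0.8},{"dp": [0,0,0],"rot": [0,0,0],"gripper": -0.8},{"dp": [0,0,0],"rot": [0,0,0],"gripper": -0.8},{"dp": [0,0,0],"rot": [0,0,0],"gripper": -0.8},{"dp": [0,0,0],"rot": [0,0,0],"gripper": -0.8}]'

```text
clock: 49.75
tool_pos: [526.9, 148.4, 218.7]
tool_rot: [[-0.996, 0.089, 0.0], [0.089, 0.996, 0.0], [-0.0, 0.0, -1.0]]
wrist_force: [-0.4, 0.5, -2.3]
finger_gap: 25.3
grip_force: 59.5
```

Request:
drive_tool --motion '[{"dp": [0,0,0],"rot": [0,0,0],"gripper": -0.8},{"dp": [0,0,0],"rot": [0,0,0],"gripper": -0.8},{"dp": [0,0,0],"rot": [0,0,0],"gripper": -0.8},{"dp": [0,0,0],"rot": [0,0,0],"gripper": -0.8},{"dp": [0,0,0],"rot": [0,0,0],"gripper": -0.8}]'

```text
clock: 50.25
tool_pos: [526.9, 148.4, 218.7]
tool_rot: [[-0.996, 0.089, 0.0], [0.089, 0.996, 0.0], [-0.0, 0.0, -1.0]]
wrist_force: [0.5, 0.1, -2.5]
finger_gap: 25.3
grip_force: 59.5
```

Request:
drive_tool --motion '[{"dp": [0,0,0],"rot": [0,0,0],"gripper": -0.8},{"dp": [0,0,0],"rot": [0,0,0],"gripper": -0.8},{"dp": [0,0,0],"rot": [0,0,0],"gripper": -0.8},{"dp": [0,0,0],"rot": [0,0,0],"gripper": -0.8},{"dp": [0,0,0],"rot": [0,0,0],"gripper": -0.8}]'

```text
clock: 50.75
tool_pos: [526.9, 148.4, 218.6]
tool_rot: [[-0.996, 0.089, -0.0], [0.089, 0.996, 0.0], [0.0, 0.0, -1.0]]
wrist_force: [-0.2, -0.1, -1.7]
finger_gap: 25.5
grip_force: 59.5
```

Request:
drive_tool --motion '[{"dp": [0,0,0],"rot": [0,0,0],"gripper": -0.8},{"dp": [0,0,0],"rot": [0,0,0],"gripper": -0.8},{"dp": [0,0,0],"rot": [0,0,0],"gripper": -0.8},{"dp": [0,0,0],"rot": [0,0,0],"gripper": -0.8},{"dp": [0,0,0],"rot": [0,0,0],"gripper": -0.8}]'

```text
clock: 51.25
tool_pos: [526.9, 148.4, 218.6]
tool_rot: [[-0.996, 0.089, 0.0], [0.089, 0.996, 0.0], [-0.0, 0.0, -1.0]]
wrist_force: [0.1, -0.2, -1.4]
finger_gap: 25.4
grip_force: 59.5
```

The scene view shows the scanner hanging upright above the label, and the hold has lasted over 2.5 s. Return it to the holster.

Request:
drive_tool --motion '[{"dp": [0.01,0.04,-0.02],"rot": [0,0,0],"gripper": -0.8},{"dp": [0.03,0.11,-0.025],"rot": [0,0,0],"gripper": -0.8},{"dp": [0.045,0.18,-0.025],"rot": [0,0,0],"gripper": -0.8},{"dp": [0.06,0.25,-0.025],"rot": [0,0,0],"gripper": -0.8},{"dp": [0.08,0.32,-0.025],"rot": [0,0,0],"gripper": -0.8}]'

```text
clock: 51.75
tool_pos: [506.4, 279.8, 228.7]
tool_rot: [[-0.996, 0.089, 0.0], [0.089, 0.996, 0.0], [-0.0, 0.0, -1.0]]
wrist_force: [0.5, 0.0, -2.5]
finger_gap: 25.5
grip_force: 59.6
```

Request:
drive_tool --motion '[{"dp": [0.02,0.07,0],"rot": [0,0,0],"gripper": -0.8},{"dp": [0.04,0.14,0],"rot": [0,0,0],"gripper": -0.8},{"dp": [0.05,0.2,0],"rot": [0,0,0],"gripper": -0.8},{"dp": [0.06,0.24,0],"rot": [0,0,0],"gripper": -0.8},{"dp": [0.06,0.265,0],"rot": [0,0,0],"gripper": -0.8}]'

```text
clock: 52.25
tool_pos: [491.5, 387.6, 228.5]
tool_rot: [[-0.996, 0.088, -0.0], [0.088, 0.996, -0.0], [0.0, -0.0, -1.0]]
wrist_force: [-0.9, -0.4, -1.8]
finger_gap: 25.7
grip_force: 59.7
```

Request:
drive_tool --motion '[{"dp": [0,0,0.02],"rot": [0,0,0],"gripper": -0.8},{"dp": [0,0,0.04],"rot": [0,0,0],"gripper": -0.8},{"dp": [0,0,0.07],"rot": [0,0,0],"gripper": -0.8},{"dp": [0,0,0.07],"rot": [0,0,0],"gripper": -0.8},{"dp": [0,0,0.07],"rot": [0,0,0],"gripper": -0.8}]'

```text
clock: 52.75
tool_pos: [491.6, 385.4, 199.9]
tool_rot: [[-0.996, 0.09, -0.002], [0.09, 0.996, -0.001], [0.001, -0.001, -1.0]]
wrist_force: [0.1, 0.6, -1.3]
finger_gap: 25.6
grip_force: 59.6
```

Request:
drive_tool --motion '[{"dp": [0,0,0],"rot": [0,0,0],"gripper": -0.8},{"dp": [0,0,0],"rot": [0,0,0],"gripper": -0.8},{"dp": [0,0,0],"rot": [0,0,0],"gripper": -0.8},{"dp": [0,0,0],"rot": [0,0,0],"gripper": -0.8},{"dp": [0,0,0],"rot": [0,0,0],"gripper": -0.8}]'

```text
clock: 53.25
tool_pos: [492.0, 386.5, 200.9]
tool_rot: [[-0.996, 0.089, 0.0], [0.089, 0.996, 0.0], [-0.0, 0.0, -1.0]]
wrist_force: [0.0, 0.8, -2.5]
finger_gap: 25.3
grip_force: 59.6
```

Request:
drive_tool --motion '[{"dp": [0,0,0.03],"rot": [0,0,0],"gripper": -0.8},{"dp": [0,0,0.06],"rot": [0,0,0],"gripper": -0.8},{"dp": [0,0,0.09],"rot": [0,0,0],"gripper": -0.8},{"dp": [0,0,0.12],"rot": [0,0,0],"gripper": -0.8},{"dp": [0,0,0.15],"rot": [0,0,0],"gripper": -0.8}]'

```text
clock: 53.75
tool_pos: [491.5, 386.2, 139.0]
tool_rot: [[-0.996, 0.089, -0.001], [0.089, 0.996, -0.001], [0.001, -0.001, -1.0]]
wrist_force: [-0.1, -0.0, -2.9]
finger_gap: 25.4
grip_force: 59.9
```

Request:
drive_tool --motion '[{"dp": [0,0,0.01],"rot": [0,0,0],"gripper": -0.8},{"dp": [0,0,0.018],"rot": [0,0,0],"gripper": -0.8},{"dp": [0,0,0.023],"rot": [0,0,0],"gripper": -0.8},{"dp": [0,0,0.0265],"rot": [0,0,0],"gripper": -0.8},{"dp": [0,0,0.028],"rot": [0,0,0],"gripper": -0.8}]'

```text
clock: 54.25
tool_pos: [492.2, 386.7, 129.9]
tool_rot: [[-0.996, 0.089, 0.001], [0.089, 0.996, 0.001], [-0.001, 0.001, -1.0]]
wrist_force: [-0.3, 0.5, -1.4]
finger_gap: 25.6
grip_force: 59.6
```

Request:
drive_tool --motion '[{"dp": [0,0,0.002],"rot": [0,0,0],"gripper": -0.8},{"dp": [0,0,0.002],"rot": [0,0,0],"gripper": -0.8},{"dp": [0,0,0.002],"rot": [0,0,0],"gripper": -0.2},{"dp": [0,0,0.002],"rot": [0,0,0],"gripper": 0.4},{"dp": [0,0,0.002],"rot": [0,0,0],"gripper": 1}]'

```text
clock: 54.75
tool_pos: [492.1, 386.6, 128.7]
tool_rot: [[-0.996, 0.089, 0.0], [0.089, 0.996, 0.0], [-0.0, 0.0, -1.0]]
wrist_force: [0.2, 0.5, 0.1]
finger_gap: 62.2
grip_force: 0.0
```

Request:
drive_tool --motion '[{"dp": [0,0,0],"rot": [0,0,0],"gripper": 1},{"dp": [0,0,0],"rot": [0,0,0],"gripper": 1},{"dp": [0,0,-0.05],"rot": [0,0,0],"gripper": 1},{"dp": [0,0,-0.15],"rot": [0,0,0],"gripper": 1},{"dp": [0,0,-0.27],"rot": [0,0,0],"gripper": 1}]'

```text
clock: 55.25
tool_pos: [490.7, 385.6, 235.8]
tool_rot: [[-0.996, 0.089, -0.004], [0.089, 0.996, -0.002], [0.004, -0.003, -1.0]]
wrist_force: [1.8, 0.3, -0.3]
finger_gap: 85.5
grip_force: 0.0
```

Request:
drive_tool --motion '[{"dp": [0,0,-0.05],"rot": [0,0,0],"gripper": 1},{"dp": [0.1,-0.1,-0.05],"rot": [0,0,0],"gripper": 1},{"dp": [0.15,-0.2,-0.05],"rot": [0,0,0],"gripper": 1},{"dp": [0.2,-0.3,-0.05],"rot": [0,0,0],"gripper": 1},{"dp": [0.2,-0.4,-0.05],"rot": [0,0,0],"gripper": 1}]'

```text
clock: 55.75
tool_pos: [395.2, 233.1, 256.7]
tool_rot: [[-0.996, 0.087, -0.001], [0.087, 0.996, -0.0], [0.001, -0.0, -1.0]]
wrist_force: [0.8, -0.3, 0.4]
finger_gap: 85.2
grip_force: 0.0
```

Request:
drive_tool --motion '[{"dp": [0,-0.1,0],"rot": [0,0,0],"gripper": 1},{"dp": [0,-0.2,0],"rot": [0,0,0],"gripper": 1},{"dp": [0,-0.3,0],"rot": [0,0,0],"gripper": 1},{"dp": [0,-0.4,0],"rot": [0,0,0],"gripper": 1},{"dp": [0,-0.48,0],"rot": [0,0,0],"gripper": 1}]'

```text
clock: 56.25
tool_pos: [380.4, 41.2, 256.9]
tool_rot: [[-0.996, 0.09, 0.001], [0.09, 0.996, -0.0], [-0.001, -0.0, -1.0]]
wrist_force: [0.8, -0.6, 0.8]
finger_gap: 85.3
grip_force: 0.0
```

Request:
drive_tool --motion '[{"dp": [0,-0.1,0],"rot": [0,0,0],"gripper": 1},{"dp": [0,-0.1,0],"rot": [0,0,0],"gripper": 1},{"dp": [0,-0.1,0],"rot": [0,0,0],"gripper": 1},{"dp": [0,-0.1,0],"rot": [0,0,0],"gripper": 1},{"dp": [0,-0.1,0],"rot": [0,0,0],"gripper": 1}]'

```text
clock: 56.75
tool_pos: [377.4, 4.2, 256.6]
tool_rot: [[-0.996, 0.087, 0.0], [0.087, 0.996, 0.0], [0.0, 0.0, -1.0]]
wrist_force: [0.0, -0.1, 0.3]
finger_gap: 85.0
grip_force: 0.0
```

```bash
python3 - <<'E'
from h import *
st();t=mean("top",4);b=mean("scene",4)
A=t[125:235,95:275];B=b[95:205,225:405]
show(np.vstack([A,B]),(0,0,180,220),2.7,"pics/fin.png")
E
```

```text
56.75 [377.4   4.2 256.6] F [ 0.  -0.1  0.3] gap 85.0 grip 0.0 x [-0.996  0.087  0.   ] z [ 0.  0. -1.] q6 [-0.16 -0.02 -0.39  1.21  0.   -0.07]
```

View pics/fin.png

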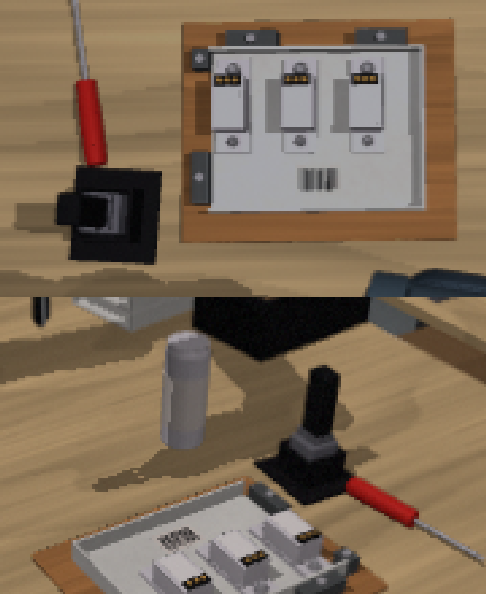

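The final view shows three drivers seated, the tray at the stops, the scanner upright in its holster, and the can and screwdriver untouched. One numeric flush check against the picture taken just after pushing, then hand in.

```bash
python3 - <<'E'
from h import *
def edges(t):
    m=white(t,0.2,135);at=lambda u,v:m[int((v+.5)*U),int((u+.5)*U)]
    R=[next((xy((u,v),33)[1] for u in np.arange(258,240,-1/U) if at(u,v)),np.nan) for v in np.arange(148,185,.5)]
    F=[next((xy((u,v),33)[0] for v in np.arange(137,150,1/U) if at(u,v)),np.nan) for u in np.arange(178,246,.5)]
    h=len(R)//2;k=len(F)//2
    return [np.nanmedian(x) for x in(R[:h],R[h:],F[:k],F[k:])]
a=np.array(edges(np.load("t1.npy")));b=np.array(edges(mean("top",4)));print((b-a).round(2))
if abs(b-a).max()<.5: print(manip.close_job())
E
```

```text
[ 0.04  0.07 -0.18 -0.43]
the job is handed in; nothing more can be done
None
```

The job is handed in at about 57 s: the tray is flush against the far and left stops, all three drivers are seated with their strips towards the thick pegs, the label was scanned for over 2.5 s at about 80 mm, the scanner is back upright in its holster, and the spool, screwdriver and can were left alone; I haven't seen the judge's verdict.

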